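# Lap the washed plates in the drying tray and start the dryer

## Robot

A 6-joint arm with a two-finger parallel gripper is mounted at the origin on the work surface. World frame = base frame: x ahead of the robot, y to its left, z up, the work surface at z = 0. Lengths are in m, angles in rad, forces in N, time in s.
With the tool pointing down it reaches from about 0.425 to 1.125 m from the base axis. Payload 14.9 kg.
Tool frame: the origin (TCP) lies between the finger pads; the fingertips stand env.nose_length ahead of it and the grasp point (between the pads) lies 5 mm behind it (env.nose_length is the distance from the TCP to the fingertips, in m); z points along the fingers, y is the direction in which the jaws open and shut (so a half turn about z gives the same grasp; the last joint's range is limited). The gripper opens to 91 mm and grips with 3 to 60 N. Pads are 32 mm wide; open, the fingers measure 118 mm over their backs; the gripper's body (76 mm by 178 mm) begins 60 mm behind the grasp point.
Start: joints at [-1.277, 0.379, 1.734, -0, 1.028, -0.033], TCP at [0.225, -0.663, 0.203] pointing down, gripper open.
Joint ranges: [-2.77, 2.77], [-0.74, 2.19], [0, 2.66], [-1.06, 4.2], [0.31, 2.87], [-3.08, 3.08]. Speed limits (rad/s): [1.89, 1.89, 2.39, 3.14, 3.14, 3.14].

## Interface

Orientations are given as a rotation vector (axis times angle).
In Python, from rig import env, camera, order gives the robot as it stands. The module is installed in compiled form; this text tells all that it offers.
- The arm moves only by the tool drive_tool, never from a script. Its argument "plan" is a list of rows, each a list of 5 numbers: the shift along the tool's x, y, z in mm, then the turn about the tool's z in rad, then the closure, from -1 (fully open) to 1 (shut), so that 0 is half open. In form: [[x, y, z, twist, claw], ...]. A call has 1 to 12 rows; each row shifts and turns the commanded pose from where the row before left it, along the tool's axes as they then stand; what a row does not reach is not made up. A row lasts 1/10 s, in which the tool goes at most 50 mm and 8.59 degrees, less where a joint would pass 70% of its speed; a pose out of reach is approached as far as the arm can. A call is refused whole if a number of a shift passes 50 or a number of a turn 0.15, either way. A call with a gripper value outside its range is refused whole. The fingers move at their own pace and stop on an object; "force" is the grip in N (left out, the last holds). Time passes only in rows, so rows that do not move let the fingers close. It gives the time, the measured TCP pose, the force and the opening at its end, in the units of the state.
- env.get_state(): the state, without advancing time (a new reading comes with each control period).
- camera(name): name is "side" or "top"; returns a dict with "image" (400x640x3 uint8, red, green, blue), "depth" (400x640 float32, m along the optical axis (not along the pixel's ray), 0 where there is no reading), "fx", "fy", "cx", "cy" (pixels), "xyz" and "attitude" of the camera in the world. Camera axes: x right, y down, z forward; pixel columns grow to the right and rows downward; lengths in m; the calibration is good to about 2 mm. A picture is of the moment at which its call begins.
- order.sign_off(): hands the job in, once; it reports no verdict.
The state is a dict: "time_s": time; "joint_pos": joint angles; "qvel": joint speeds; "joint_torque": joint torques, N m; "tool_pos": TCP position; "orientation": TCP orientation; "contact_force": force on the tool from outside, world axes, zero at the start; "ft_torque": the same for the moment, N m; "grip_width": finger opening in m.
Only numpy, scipy, OpenCV 4.12 (cv2) and the standard library are available. Lean on these libraries where they do the work, as an engineer would, in place of code of your own. Each camera call takes 0.05 s, during which the arm holds its last target.

## Task

Lay the three washed porcelain plates in the drying tray like roof tiles, lengthwise along its middle: the largest flat on the tray floor and against the high end stop, the middle-sized one lapping over the largest's far end by about 18 mm with its other end on the tray floor, and the smallest lapping over the middle one in the same way; set them down, do not drop them. Then start the dryer: turn the winged knob on the control box clockwise to its stop, hold it there for half a second and let go so that it springs back. Leave the round dial and everything else on the bench as it is.

Things in the scene. Friction and masses are not known exactly. Their poses are not given: they have to be found in the camera images.
- tray: shallow aluminium drying tray, fixed to the bench, on the left or on the right. 225 mm long (its x, which points roughly to the robot's left), 140 mm wide (its y); walls 5 mm thick; the inner floor is 5 mm above the origin and measures 215 x 130 mm; rims 16 mm high, but the wall at the -x end is the end stop, 34 mm high. Origin: centre of its underside
- tray_stop (a point): middle of the foot of the end stop's inner face, at the height of the tray's inner floor (107.5 mm from the tray's centre towards its -x); axes as the tray's
- large_centre (a point): a plain white porcelain test plate, 80 mm long (its x), 44 mm wide (its y) and 6 mm thick (its z), about 52 g (varies by a third), loose, lying flat on the bench at the start at any yaw; this point is its centre (3 mm above its underside), axes along its length, width and thickness; turned end for end it is the same
- middle_centre (a point): a plain white porcelain test plate, 70 mm long (its x), 44 mm wide (its y) and 6 mm thick (its z), about 46 g (varies by a third), loose, lying flat on the bench at the start at any yaw; this point is its centre (3 mm above its underside), axes along its length, width and thickness; turned end for end it is the same
- small_centre (a point): a plain white porcelain test plate, 60 mm long (its x), 44 mm wide (its y) and 6 mm thick (its z), about 39 g (varies by a third), loose, lying flat on the bench at the start at any yaw; this point is its centre (3 mm above its underside), axes along its length, width and thickness; turned end for end it is the same
- plate_large: the body of the same plate; origin at the centre of its underside, same axes as the point at its centre
- plate_middle: the body of the same plate; origin at the centre of its underside, same axes as the point at its centre
- plate_small: the body of the same plate; origin at the centre of its underside, same axes as the point at its centre
- knob (a joint): turn of the spring-return start knob, rad: 0 at rest, 1.3 at its stop, growing as it turns clockwise seen from in front of the panel; the spring drives it back when let go; it takes about 0.03 N m to start and 0.14 N m at the stop
- ctrl: white control box, 170 x 170 mm, 115 mm high, fixed, on the left or right of the bench. Its sloping front panel faces the robot, 35 degrees from level, and carries the winged start knob and, to the robot's right of it, a low round dial. Origin: centre of its underside; its panel faces its -x
- knob_grip (a point): middle of the start knob's black wing, on the knob's axis, 26 mm out from the panel. The wing is a bar 42 mm long (x, at rest pointing up the slope) and 11 mm thick (y); it reaches 13 mm beyond this point and its foot, on a disc 46 mm across, is 17 mm below. z is the knob's axis, out of the panel, 35 degrees from straight up, leaning to the robot; x and y turn with the knob
- dial_mark (a point): white mark near the rim of the low round dial on the same panel, on the robot's right of the knob: 36 mm across, 12 mm high, 85 mm from the knob; this point lies 15 mm from the dial's axis on its face; not to be turned
- dish: shallow closed glass dish, 60 mm across, 12 mm high; a loose bystander; origin: centre of its underside
- flask: round glass flask standing on a cork ring, 62 mm across, 112 mm high; a loose bystander; origin: centre of its underside
- bottle: white plastic bottle, 56 mm across, 160 mm high; a loose bystander; origin: centre of its underside
- jar: small amber jar with black lid, 38 mm across, 55 mm high; a loose bystander; origin: centre of its underside
- stopper: rubber stopper, 32 mm across, 40 mm high; a loose bystander; origin: centre of its underside
- scoop: flat metal spatula lying on the bench beyond the work area; a loose bystander; origin: in its length
- funnel: yellow funnel standing mouth down, 100 mm across, 100 mm high; a loose bystander; origin: centre of its underside
- beaker: glass beaker, 70 mm across, 90 mm high; a loose bystander; origin: centre of its underside
Not all that is in view belongs to the job. What is shaped like the plate_large but black or blue is not meant.

How it is judged:
By the outcome, as a careful person would: the job done as asked, in the order asked, and still so for the second after the job is handed in, with the robot touching nothing.
It also fails if it takes over 72 s, if anything falls off the work surface, if the arm or the gripper's body presses on something with over 40 N, if the wrist force passes 120 N, or if a joint passes its speed limit or range.

## Working session

There is one attempt and no reset: what is moved stays moved. The work goes in short steps, Python scripts to look and compute and a tool call to move; the robot and the scene stay as the last step left them, time stands still between calls to the robot, and variables do not carry over. Pictures are saved under pics/ and viewed, and the job is handed in when it is done.

Besides the shell and the picture viewer there is one more tool, called after "Request:" as name([rows], argument=value, ...), one row to a line, values as JSON. drive_tool: Moves the arm, as the interface text tells. Its arguments: {"type":"object","properties":{"plan":{"type":"array","items":{"type":"array","items":{"type":"number"}}},"force":{"type":"number"}},"required":["plan"]}

```bash
mkdir -p pics; python3 - <<'E'
from rig import env,camera,order
import cv2,numpy as np,pickle
print(env.get_state(), env.nose_length)
for n in("side","top"):
    c=camera(n); print(n,c['fx'],c['fy'],c['cx'],c['cy'],c['xyz'],c['attitude'])
    cv2.imwrite(f'pics/{n}0.png',c['image'][:,:,::-1]); pickle.dump(c,open(f'{n}0.pkl','wb'))
E
```

```text
{'time_s': 0.0, 'joint_pos': array([-1.27730587e+00,  3.79385429e-01,  1.73479479e+00,  2.65168243e-05,
        1.02851581e+00, -3.32822565e-02]), 'qvel': array([ 0.00031163, -0.00046421, -0.00029356,  0.00139735,  0.00053153,
        0.00013686]), 'joint_torque': array([ 1.34325968e-03, -7.63714814e+01, -4.34374416e+01,  6.52413047e-02,
        4.24251531e-02, -1.13234553e-04]), 'tool_pos': array([ 0.22458236, -0.6625511 ,  0.2019975 ]), 'orientation': array([-3.09867439e+00, -5.10813032e-01,  1.89429077e-04]), 'contact_force': array([ 0.64789261, -1.45081287,  0.04270363]), 'ft_torque': array([ 0.03307699, -0.02231792,  0.00979266]), 'grip_width': 0.09131943928782038} 0.014
side 424.333024439673 424.333024439673 320.84607409099084 201.68651321874444 [-0.01240735  0.64465251  0.83130643] [-0.90145128  2.48372467 -1.0597231 ]
top 406.0516884909902 406.0516884909902 311.9666475053902 197.81680096428306 [0.31531155 0.07491257 1.17834508] [-2.14110485  2.10568859 -0.19624682]
```

View pics/side0.png

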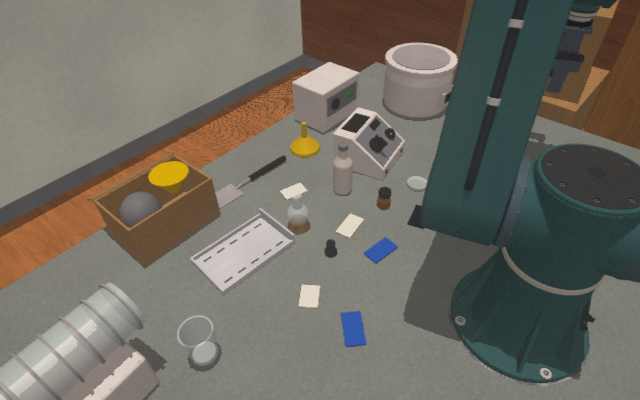

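View pics/top0.png

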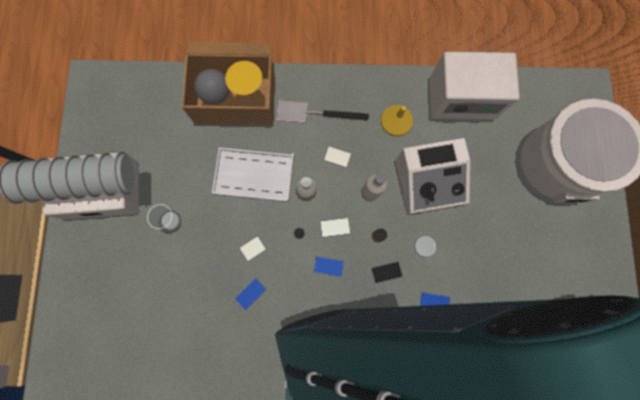

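```bash
cat > h.py <<'E'
import numpy as np,cv2,pickle
from scipy.spatial.transform import Rotation as R
def cloud(c):
    d=c['depth']; v,u=np.mgrid[:d.shape[0],:d.shape[1]]
    p=np.stack([(u-c['cx'])/c['fx']*d,(v-c['cy'])/c['fy']*d,d],-1)
    w=p@R.from_rotvec(c['attitude']).as_matrix().T+c['xyz']; w[d==0]=np.nan
    return w
def proj(c,P):
    p=(np.atleast_2d(P)-c['xyz'])@R.from_rotvec(c['attitude']).as_matrix()
    return np.c_[p[:,0]/p[:,2]*c['fx']+c['cx'],p[:,1]/p[:,2]*c['fy']+c['cy']]
def ray(c,uv,z):
    uv=np.atleast_2d(np.float64(uv))
    d=np.c_[(uv[:,0]-c['cx'])/c['fx'],(uv[:,1]-c['cy'])/c['fy'],np.ones(len(uv))]@R.from_rotvec(c['attitude']).as_matrix().T
    return c['xyz']+d*((z-c['xyz'][2])/d[:,2])[:,None]
E
python3 - <<'E'
from h import *
for n in('top','side'):
    c=pickle.load(open(n+'0.pkl','rb')); w=cloud(c)
    im=c['image']
    # white low blobs
    g=im.min(2).astype(int)
    z=w[...,2]
    m=((g>170)&(z<0.03)).astype(np.uint8)
    k,l,s,ce=cv2.connectedComponentsWithStats(m)
    for i in range(1,k):
        if 60<s[i,4]<3000:
            cs,_=cv2.findContours((l==i).astype(np.uint8),0,2)
            vv,uu=np.where(l==i)
            P=ray(c,np.c_[uu,vv],0.006)[:,:2].astype(np.float32)*1000
            print(n,ce[i],s[i],np.nanmedian(z[l==i]),cv2.minAreaRect(P))
    pts=[(252,248),(335,228),(338,157),(320,250),(255,170)] if n=='top' else [(310,296),(349,225),(293,191),(300,260),(245,250)]
    for u,v in pts: print(n,(u,v),w[v,u])
    for nm,cr in dict(tray=(205,140,100,70),ctrl=(390,130,90,90)).items():
        if n=='top':
            x,y,a,b=cr; cv2.imwrite(f'pics/{nm}0.png',cv2.resize(im[y:y+b,x:x+a,::-1],None,fx=7,fy=6.5,interpolation=2)[:600,:800])
E
```

```text
top [337.04452055 156.20547945] [325 147  25  19 292] 0.006931736270577971 ((663.8068237304688, 5.6656951904296875), (66.5191650390625, 40.339595794677734), 71.86820220947266)
top [252.91339156 175.46724891] [ 213  151   78   49 2748] 0.006255774205763731 ((601.3048706054688, 257.93939208984375), (215.18685913085938, 129.3841552734375), 85.04493713378906)
top [334.56675063 226.7884131 ] [321 219  28  17 397] 0.007076892566872051 ((451.2410888671875, 10.870399475097656), (42.543128967285156, 80.0825424194336), 8.124004364013672)
top [252.2557377  248.18032787] [241 237  24  23 305] 0.007192045803715574 ((385.62640380859375, 247.3891143798828), (41.8184700012207, 59.08934020996094), 34.870635986328125)
top (252, 248) [0.38601133 0.24798641 0.00643712]
top (335, 228) [0.44719944 0.01036227 0.00984374]
top (338, 157) [0.6612073  0.00247077 0.00570712]
top (320, 250) [0.38372114 0.05273595 0.0037169 ]
top (255, 170) [0.61668488 0.24915535 0.0067163 ]
side [292.71649485 189.75773196] [280 183  27  16 194] 0.006136376394739795 ((665.4332885742188, 4.54705810546875), (68.11559295654297, 42.960994720458984), 72.56420135498047)
side [349.34023669 224.73076923] [336 214  27  23 338] 0.005810953396802876 ((452.9359436035156, 9.7144775390625), (42.766597747802734, 78.29859161376953), 7.998690128326416)
side [308.94763092 295.48877805] [299 285  21  22 401] 0.005782616681219599 ((388.1904602050781, 246.35560607910156), (42.80327224731445, 58.77870178222656), 35.3365592956543)
side (310, 296) [0.38499839 0.24613099 0.00530044]
side (349, 225) [0.45195204 0.01325359 0.00744189]
side (293, 191) [0.66097418 0.00900593 0.00841517]
side (300, 260) [nan nan nan]
side (245, 250) [0.60435212 0.24819245 0.00531631]
```

```bash
python3 - <<'E'
from h import *
print(R.from_rotvec([-3.09867439e+00, -5.10813032e-01,1.9e-4]).as_matrix().round(3))
c=pickle.load(open('top0.pkl','rb')); w=cloud(c); s=pickle.load(open('side0.pkl','rb')); ws=cloud(s)
# height map from both, ortho image 2mm px; x up 0.3..0.9, y left .45..-.35
for nm,W,C in(('top',w,c),('side',ws,s)):
    H=np.zeros((300,400,3),np.uint8); zb=np.full((300,400),-1.)
    P=W.reshape(-1,3); I=C['image'].reshape(-1,3)
    ok=~np.isnan(P[:,0]); P=P[ok];I=I[ok]
    r=((.9-P[:,0])/.002).astype(int); k=((.45-P[:,1])/.002).astype(int)
    g=(r>=0)&(r<300)&(k>=0)&(k<400)&(P[:,2]<.2)
    o=np.argsort(P[g][:,2]); 
    H[r[g][o],k[g][o]]=I[g][o]; zb[r[g][o],k[g][o]]=P[g][o][:,2]
    Z=np.clip(zb*1000/150*255,0,255).astype(np.uint8)
    cv2.imwrite(f'pics/ortho_{nm}.png',cv2.resize(np.vstack([H[:,:,::-1],]),None,fx=2,fy=2,interpolation=0))
    cv2.imwrite(f'pics/orthoz_{nm}.png',cv2.resize(cv2.applyColorMap(Z,2),None,fx=2,fy=2,interpolation=0))
E
```

```text
[[ 0.947  0.321 -0.   ]
 [ 0.321 -0.947  0.001]
 [ 0.    -0.001 -1.   ]]
```

View pics/tray0.png

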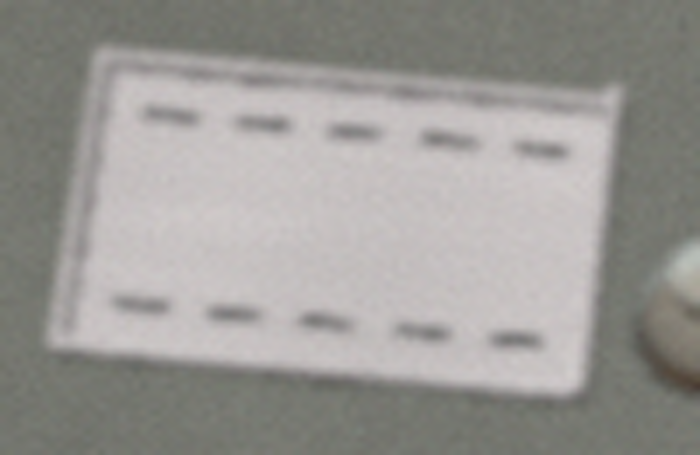

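View pics/ctrl0.png

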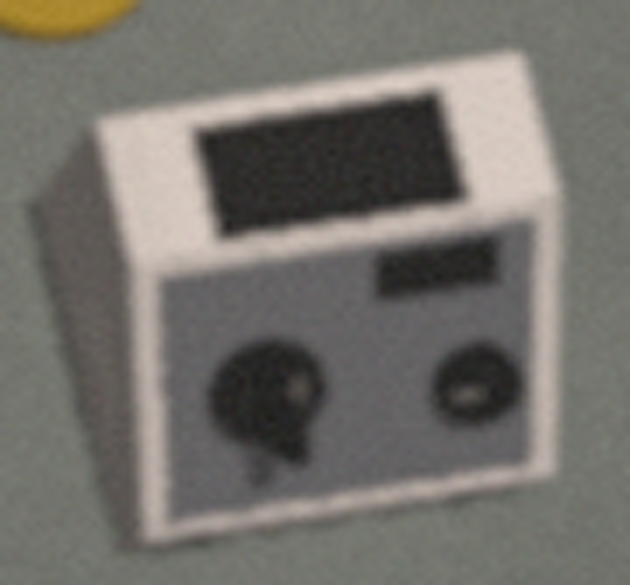

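```bash
echo
```

```text
(no output)
```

View pics/orthoz_top.png

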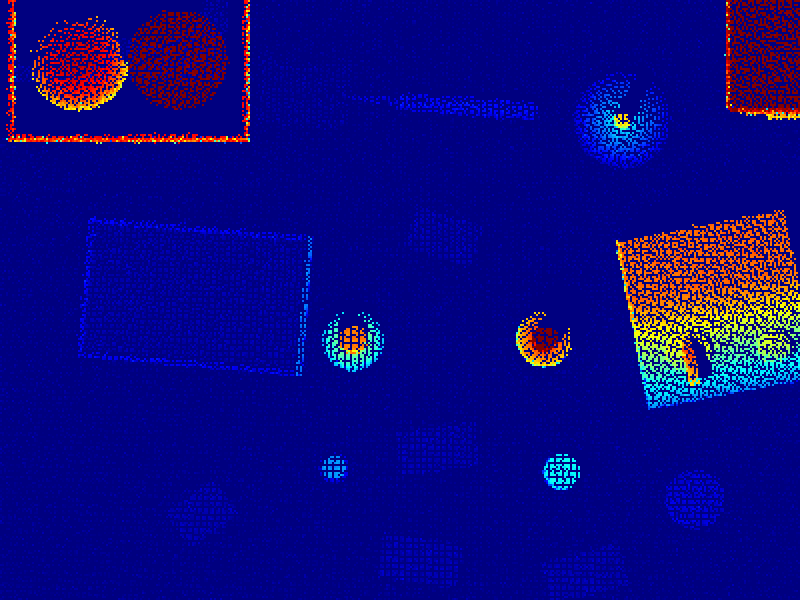

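View pics/orthoz_side.png

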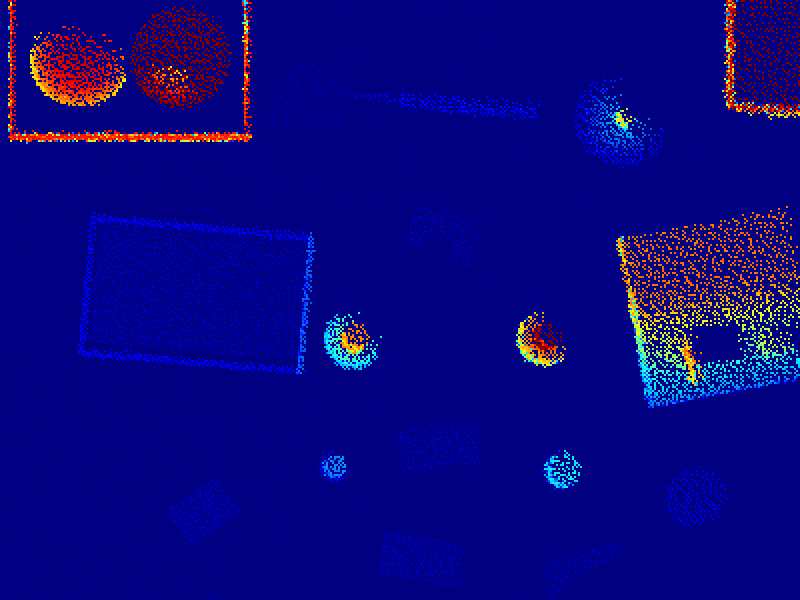

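```bash
python3 - <<'E'
from h import *
c=pickle.load(open('top0.pkl','rb')); s=pickle.load(open('side0.pkl','rb'))
from scipy.optimize import least_squares
for n,C in(('top',c),('side',s)):
    W=cloud(C); P=W.reshape(-1,3); P=P[~np.isnan(P[:,0])]
    q=P[(abs(P[:,0]-.604)<.1)&(abs(P[:,1]-.254)<.125)]
    st=q[(q[:,2]>.028)&(q[:,2]<.04)]; print(n,'stop pts',len(st),st.mean(0),np.percentile(st[:,2],[10,50,90]))
    fl=q[(abs(q[:,0]-.604)<.05)&(abs(q[:,1]-.254)<.08)]; print('floor z',np.median(fl[:,2]))
    rim=q[(q[:,2]>.012)]; r=cv2.minAreaRect((rim[:,:2]*1000).astype(np.float32)); print('rim rect',len(rim),r)
    # image-edge fit: bright mask outline vs projected outer outline
    g=C['image'].min(2).astype(int); m=(g>150).astype(np.uint8)
    m[:]=m
    k,l,sv,ce=cv2.connectedComponentsWithStats(m); u,v=proj(C,[[.604,.254,.005]])[0].astype(int)
    mm=(l==l[v,u]).astype(np.uint8); mm=cv2.morphologyEx(mm,cv2.MORPH_CLOSE,np.ones((5,5)))
    print('area',mm.sum())
    def sil(p):
        x,y,a=p; ca,sa=np.cos(a),np.sin(a); pts=[]
        for sx in(-1,1):
            for sy in(-1,1):
                for z in(0,.034 if sx<0 else .016):
                    X,Y=sx*.1125,sy*.07; pts.append([x+ca*X-sa*Y,y+sa*X+ca*Y,z])
        h=cv2.convexHull(proj(C,pts).astype(np.float32))
        o=np.zeros((400*4,640*4),np.uint8); cv2.fillPoly(o,[np.int32(np.round(h*4+1.5))],255); return cv2.resize(o,(640,400),interpolation=3)/255.
    from scipy.optimize import minimize
    r=minimize(lambda p:np.abs(sil([p[0]/100,p[1]/100,p[2]/10])-mm).sum(),[60.4,25.4,14.85],method='Nelder-Mead',options=dict(initial_simplex=[[60.4,25.4,14.85],[61,25.4,14.85],[60.4,26,14.85],[60.4,25.4,15.2]]))
    print('sil',r.x/[100,100,10],np.degrees(r.x[2]/10),r.fun)
    # knob wing pts
    k=P[(abs(P[:,0]-.54)<.05)&(abs(P[:,1]+.243)<.03)]
    np.save(n+'knob.npy',k)
E
```

```text
top stop pts 89 [0.59289793 0.14533317 0.03451888] [0.03157925 0.03480087 0.03731571]
floor z 0.0061479079591046926
rim rect 514 ((603.9192504882812, 255.24832153320312), (226.4722137451172, 141.96327209472656), 85.00133514404297)
area 3536
sil [0.60449286 0.25530896 1.48009575] 84.80323998112311 170.6470588235294
side stop pts 126 [0.59366829 0.14428908 0.03274429] [0.02953702 0.0330719  0.03539945]
floor z 0.0052782791238965565
rim rect 820 ((606.0099487304688, 252.3755645751953), (227.06455993652344, 144.4165802001953), 85.10848236083984)
area 3629
sil [0.61511111 0.24733333 1.48759259] 85.23277719047968 854.678431372549
```

```bash
cat >> h.py <<'E'
def yaw_of(s):
    m=R.from_rotvec(s['orientation']).as_matrix(); return np.arctan2(m[1,0],m[0,0])
def plan(wps,claw,pos=None,psi=None,dec=0,vmax=45,tmax=.14):
    """wps: list of (x,y,z,yawdeg); prints rows"""
    if pos is None:
        from rig import env
        s=env.get_state(); pos=s['tool_pos'].copy(); psi=yaw_of(s); print('t',s['time_s'],'pos',pos.round(4),'yaw',np.degrees(psi).round(2),'w',s['grip_width'])
    pos=np.array(pos,float); rows=[]
    for x,y,z,a in wps:
        tgt=np.array([x,y,z]); a=np.radians(a)
        n=max(1,int(np.ceil(np.linalg.norm(tgt-pos)*1000/vmax)),int(np.ceil(abs(a-psi)/tmax)))
        for i in range(n):
            k=n-i; dt=-round(-(-(a-psi)/k),3) if 0 else round(-(a-psi)/k,3)
            d=(tgt-pos)/k*1000; X=np.array([np.cos(psi),np.sin(psi),0]);Y=np.array([np.sin(psi),-np.cos(psi),0])
            r=[round(d@X,dec),round(d@Y,dec),round(-d[2],dec)]
            pos=pos+(r[0]*X+r[1]*Y)/1000+np.array([0,0,-r[2]/1000]); psi-=dt
            rows.append([*r,dt,claw])
    print('n',len(rows),'end',pos.round(4),np.degrees(psi).round(2))
    for i in range(0,len(rows),12): print(str([[float(v) for v in r] for r in rows[i:i+12]]).replace('.0,',','))
    return pos,psi
E
python3 -c "
from h import *
plan([(.42,-.22,.19,70),(.452,.0103,.1,98.1),(.452,.0103,.04,98.1)],-1)"
```

```text
t 0.1 pos [ 0.2246 -0.6626  0.202 ] yaw 18.72 w 0.09143658606271822
n 19 end [0.4519 0.0108 0.04  ] 98.08
[[30, -32, 1, -0.081, -1.0], [32, -30, 1, -0.081, -1.0], [35, -27, 1, -0.081, -1.0], [37, -24, 1, -0.081, -1.0], [38, -21, 1, -0.082, -1.0], [40, -18, 1, -0.081, -1.0], [41, -15, 1, -0.082, -1.0], [43, -11, 1, -0.081, -1.0], [43, -8, 1, -0.082, -1.0], [44, -5, 2, -0.081, -1.0], [44, -1, 1, -0.082, -1.0], [38, -8, 15, -0.082, -1.0]]
[[38, -5, 15, -0.082, -1.0], [39, -2, 15, -0.082, -1.0], [39, 2, 15, -0.081, -1.0], [39, 4, 15, -0.082, -1.0], [38, 8, 15, -0.081, -1.0], [-0, -0, 30, -0, -1.0], [-0, -0, 30, -0, -1.0]]
```

Request:
drive_tool([
  [30,-32,1,-0.081,-1],
  [32,-30,1,-0.081,-1],
  [35,-27,1,-0.081,-1],
  [37,-24,1,-0.081,-1],
  [38,-21,1,-0.082,-1],
  [40,-18,1,-0.081,-1],
  [41,-15,1,-0.082,-1],
  [43,-11,1,-0.081,-1],
  [43,-8,1,-0.082,-1],
  [44,-5,2,-0.081,-1],
  [44,-1,1,-0.082,-1],
  [38,-8,10,-0.082,-1],
])

```text
time_s: 1.3
tool_pos: [0.4266, -0.1807, 0.1814]
orientation: [2.492, 1.91, 0.002]
contact_force: [0.5, -0.1, -0.3]
grip_width: 0.0915
```

Request:
drive_tool([
  [38,-5,10,-0.082,-1],
  [39,-2,15,-0.082,-1],
  [39,2,15,-0.081,-1],
  [39,4,20,-0.082,-1],
  [38,8,20,-0.081,-1],
  [0,0,30,0,-1],
  [0,0,30,0,-1],
  [0,0,0,0,-1],
])

```text
time_s: 2.1
tool_pos: [0.4496, 0.0108, 0.0379]
orientation: [-2.056, -2.37, 0.006]
contact_force: [1.1, 0.6, 1.9]
grip_width: 0.0911
```

```bash
python3 -c "
from h import *
plan([(.452,.0103,.0155,98.1)],-1,dec=1)"
```

```text
t 2.1 pos [0.4496 0.0108 0.0379] yaw 98.12 w 0.09105116891012162
n 1 end [0.452  0.0103 0.0155] 98.12
[[-0.8, 2.4, 22.4, 0, -1.0]]
```

Request:
drive_tool([
  [-0.8,2.4,10,0,-1],
  [0,0,8,0,-1],
  [0,0,4,0,-0.5],
  [0,0,0,0,0],
], force=10)

```text
time_s: 2.5
tool_pos: [0.4546, 0.0097, 0.0187]
orientation: [2.06, 2.372, 0.0]
contact_force: [0.1, 0.8, -0.3]
grip_width: 0.0781
```

Request:
drive_tool([
  [0,0,0,0,0.3],
  [0,0,0,0,0.5],
  [0,0,0,0,1],
  [0,0,0,0,1],
  [0,0,0,0,1],
])

```text
time_s: 3.0
tool_pos: [0.4546, 0.0099, 0.0187]
orientation: [2.059, 2.372, 0.0]
contact_force: [-0.1, 0.5, 0.6]
grip_width: 0.0382
```

```bash
cat >> h.py <<'E'
def snap(tag,crops={}):
    from rig import camera
    out={}
    for n,b in crops.items():
        c=camera(n); pickle.dump(c,open(f'{n}_{tag}.pkl','wb')); x,y,w,h=b
        k=min(800/w,600/h); cv2.imwrite(f'pics/{n}_{tag}.png',cv2.resize(c['image'][y:y+h,x:x+w,::-1],None,fx=k,fy=k,interpolation=2)); out[n]=c
    return out
E
python3 -c "
from h import *
snap('a',dict(side=(270,150,160,120)))
from rig import env; s=env.get_state();print(s)"
```

```text
{'time_s': 3.05, 'joint_pos': array([-2.93614002e-02,  3.33314079e-01,  2.27037475e+00,  2.28809681e-05,
        5.37827506e-01, -1.70423279e-01]), 'qvel': array([ 0.00114541,  0.00072984,  0.00111739, -0.0008525 ,  0.00153851,
        0.00064136]), 'joint_torque': array([-5.65132970e-03, -5.31582749e+01, -2.39975613e+01,  3.60801746e-02,
        4.96508565e-02,  2.03941363e-04]), 'tool_pos': array([0.45456521, 0.00996282, 0.01869304]), 'orientation': array([2.05935732e+00, 2.37240959e+00, 9.01485126e-05]), 'contact_force': array([-0.72488205, -0.0522219 ,  0.18105584]), 'ft_torque': array([-0.01058597, -0.11244582, -0.00397934]), 'grip_width': 0.03399015183779129}
```

View pics/side_a.png

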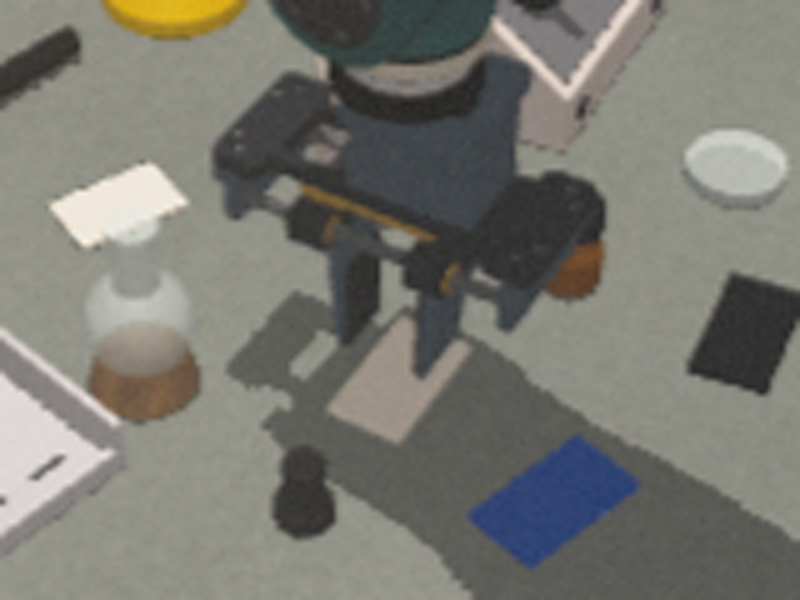

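Request:
drive_tool([
  [0,0,0,0,-0.4],
  [0,0,0,0,-0.4],
  [0,0,0,0,-0.4],
  [0,0,0,0,-0.4],
  [0,2.4,0,0,-0.4],
  [0,0,0,0,-0.4],
])

```text
time_s: 3.65
tool_pos: [0.4573, 0.0103, 0.0187]
orientation: [2.059, 2.372, 0.0]
contact_force: [0.5, -0.9, -0.1]
grip_width: 0.0639
```

```bash
python3 -c "
from h import *
plan([(.452,.0103,.0155,98.1)],-1,dec=1)"
```

```text
t 3.65 pos [0.4573 0.0103 0.0187] yaw 98.08 w 0.063904037859978
n 1 end [0.452  0.0103 0.0155] 98.08
[[0.8, -5.3, 3.2, -0, -1.0]]
```

Request:
drive_tool([
  [0.8,-5.3,1,0,-0.4],
  [0,0,1,0,-0.4],
  [0,0,1,0,-0.4],
  [0,0,1,0,-0.4],
  [0,0,0,0,-0.4],
])

```text
time_s: 4.15
tool_pos: [0.4515, 0.0103, 0.0145]
orientation: [-2.059, -2.372, 0.0]
contact_force: [0.3, -0.0, -0.3]
grip_width: 0.0638
```

Request:
drive_tool([
  [0,0,1,0,-0.4],
  [0,0,0,0,-0.4],
])

```text
time_s: 4.35
tool_pos: [0.4515, 0.0103, 0.0135]
orientation: [-2.059, -2.372, 0.0]
contact_force: [0.6, 0.1, 0.6]
grip_width: 0.0641
```

Request:
drive_tool([
  [0,0,1,0,-0.4],
  [0,0,0,0,-0.4],
])

```text
time_s: 4.55
tool_pos: [0.4515, 0.0103, 0.0125]
orientation: [-2.059, -2.372, 0.0]
contact_force: [0.7, 0.6, -0.4]
grip_width: 0.064
```

Request:
drive_tool([
  [0,0,0.7,0,-0.4],
  [0,0,0,0,-0.4],
])

```text
time_s: 4.75
tool_pos: [0.4515, 0.0103, 0.0119]
orientation: [-2.059, -2.372, 0.0]
contact_force: [-0.3, 0.5, 0.6]
grip_width: 0.0637
```

Request:
drive_tool([
  [0,0,0.7,0,-0.4],
  [0,0,0,0,-0.4],
])

```text
time_s: 4.95
tool_pos: [0.4515, 0.0103, 0.0112]
orientation: [-2.059, -2.372, 0.0]
contact_force: [-0.8, 0.3, 0.3]
grip_width: 0.0639
```

Request:
drive_tool([
  [0,0,0.7,0,-0.4],
  [0,0,0,0,-0.4],
])

```text
time_s: 5.15
tool_pos: [0.4515, 0.0103, 0.0105]
orientation: [-2.059, -2.372, 0.0]
contact_force: [-0.3, -0.5, 0.3]
grip_width: 0.0638
```

Request:
drive_tool([
  [0,0,0.7,0,-0.4],
  [0,0,0,0,-0.4],
])

```text
time_s: 5.35
tool_pos: [0.4515, 0.0103, 0.0098]
orientation: [-2.059, -2.372, 0.0]
contact_force: [0.9, 0.7, -0.4]
grip_width: 0.064
```

```bash
python3 -c "
from h import *
c=snap('b',dict(side=(310,180,80,60)))['side']
w=cloud(c)
print(proj(c,[[.4515,.0103,.0],[.4515+.032,.0103+.005,.0]]))
"
```

```text
[[349.74444665 226.37041341]
 [339.26494969 221.98086357]]
```

View pics/side_b.png

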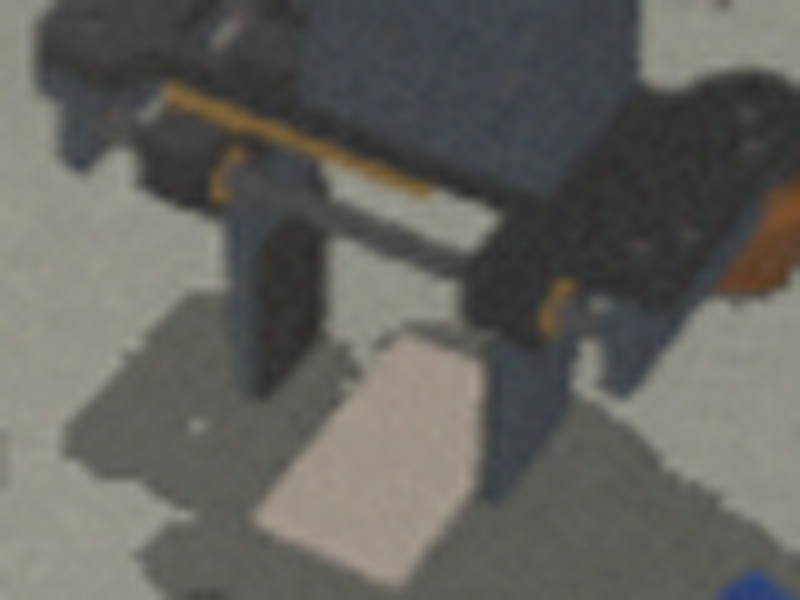

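```bash
python3 -c "
from h import *
c=pickle.load(open('side_b.pkl','rb'))
a=np.radians(98.1);X=np.array([np.cos(a),np.sin(a),0]);Y=np.array([np.sin(a),-np.cos(a),0]);o=np.array([.4515,.0103,0])
for z in(-.004,0,.005,.01):
  for sy in(-.0455,-.032,.032,.0455):
    for sx in(.016,-.016): print(z,sy,sx,((proj(c,o+sx*X+sy*Y+[0,0,z])-[310,180])*10).round(0))
"
```

```text
-0.004 -0.0455 0.016 [[518. 577.]]
-0.004 -0.0455 -0.016 [[575. 501.]]
-0.004 -0.032 0.016 [[473. 558.]]
-0.004 -0.032 -0.016 [[530. 482.]]
-0.004 0.032 0.016 [[264. 466.]]
-0.004 0.032 -0.016 [[324. 393.]]
-0.004 0.0455 0.016 [[222. 447.]]
-0.004 0.0455 -0.016 [[282. 375.]]
0 -0.0455 0.016 [[519. 567.]]
0 -0.0455 -0.016 [[576. 491.]]
0 -0.032 0.016 [[473. 547.]]
0 -0.032 -0.016 [[531. 471.]]
0 0.032 0.016 [[264. 456.]]
0 0.032 -0.016 [[324. 383.]]
0 0.0455 0.016 [[222. 437.]]
0 0.0455 -0.016 [[282. 365.]]
0.005 -0.0455 0.016 [[520. 554.]]
0.005 -0.0455 -0.016 [[577. 478.]]
0.005 -0.032 0.016 [[474. 535.]]
0.005 -0.032 -0.016 [[532. 459.]]
0.005 0.032 0.016 [[265. 443.]]
0.005 0.032 -0.016 [[325. 370.]]
0.005 0.0455 0.016 [[222. 424.]]
0.005 0.0455 -0.016 [[282. 352.]]
0.01 -0.0455 0.016 [[520. 541.]]
0.01 -0.0455 -0.016 [[578. 465.]]
0.01 -0.032 0.016 [[475. 522.]]
0.01 -0.032 -0.016 [[533. 446.]]
0.01 0.032 0.016 [[265. 430.]]
0.01 0.032 -0.016 [[325. 358.]]
0.01 0.0455 0.016 [[221. 412.]]
0.01 0.0455 -0.016 [[282. 339.]]
```

```bash
python3 -c "
from h import *
c=pickle.load(open('side_b.pkl','rb'));w=cloud(c)
for u in(335,339,360,362):
  for v in range(208,234,2): print(u,v,w[v,u].round(4),c['image'][v,u])
"
```

```text
335 208 [0.4863 0.0302 0.0625] [60 62 64]
335 210 [0.4847 0.0321 0.0576] [61 63 65]
335 212 [0.4847 0.0322 0.0503] [60 61 63]
335 214 [0.4864 0.0301 0.0402] [60 63 65]
335 216 [0.4843 0.0327 0.0362] [62 63 65]
335 218 [0.4865 0.03   0.0251] [60 64 64]
335 220 [ 0.4976  0.0163 -0.0006] [89 89 82]
335 222 [0.4918 0.0235 0.0011] [93 93 89]
335 224 [ 0.4888  0.0271 -0.0018] [95 95 91]
335 226 [ 0.4834  0.0338 -0.0006] [92 89 84]
335 228 [0.4775 0.041  0.0015] [95 96 90]
335 230 [0.4733 0.0462 0.0007] [105 102  97]
335 232 [0.4683 0.0524 0.0017] [115 111 102]
339 208 [0.4853 0.0148 0.0514] [50 50 46]
339 210 [0.4858 0.014  0.0431] [52 50 48]
339 212 [0.4856 0.0142 0.036 ] [51 50 49]
339 214 [0.4837 0.0165 0.0314] [52 54 50]
339 216 [ 0.4988 -0.0027 -0.0008] [64 64 61]
339 218 [0.4929 0.0047 0.0009] [91 91 86]
339 220 [ 0.4891  0.0095 -0.0005] [95 94 89]
339 222 [ 0.4847  0.015  -0.0011] [88 89 83]
339 224 [4.792e-01 2.190e-02 3.000e-04] [94 93 86]
339 226 [0.4716 0.0314 0.0052] [140 133 123]
339 228 [0.4674 0.0366 0.0046] [156 146 135]
339 230 [0.4611 0.0445 0.0077] [156 146 133]
339 232 
[... 446 characters left out ...]
[65 69 75]
360 228 [0.4113 0.0204 0.0291] [65 71 74]
360 230 [ 4.225e-01  3.200e-03 -4.000e-04] [85 86 83]
360 232 [0.4162 0.012  0.0034] [91 90 84]
362 208 [0.3955 0.0402 0.1256] [50 50 51]
362 210 [0.3961 0.0388 0.1175] [50 51 52]
362 212 [0.3944 0.0408 0.1134] [55 55 55]
362 214 [0.3941 0.0407 0.1067] [48 51 52]
362 216 [0.4061 0.0223 0.0778] [66 70 75]
362 218 [0.407  0.0204 0.0687] [65 72 77]
362 220 [0.4092 0.0166 0.057 ] [66 68 73]
362 222 [0.4102 0.0146 0.0474] [67 71 73]
362 224 [0.4113 0.0123 0.0374] [68 70 74]
362 226 [0.4124 0.0101 0.0274] [64 69 70]
362 228 [ 0.4231 -0.0065 -0.0011] [86 89 84]
362 230 [ 0.4194 -0.0015 -0.0023] [91 91 86]
362 232 [0.4127 0.0078 0.0023] [91 89 84]
```

Request:
drive_tool([
  [0,0,6,0,-0.4],
  [0,0,6,0,-0.4],
  [0,0,3,0,-0.4],
  [0,0,0,0,-0.4],
])

```text
time_s: 5.8
tool_pos: [0.4511, 0.0103, -0.0058]
orientation: [-2.059, -2.372, 0.001]
contact_force: [-0.0, -0.0, -1.1]
grip_width: 0.0638
```

```bash
python3 -c "
from h import *
c=snap('c',dict(side=(310,180,80,60)))['side'];w=cloud(c)
for u in(335,360,362):
  for v in range(216,240,2): print(u,v,w[v,u].round(4),c['image'][v,u])
"
```

```text
335 216 [0.4848 0.0321 0.0354] [59 59 61]
335 218 [0.4869 0.0294 0.0243] [62 64 65]
335 220 [0.4867 0.0297 0.0171] [58 63 63]
335 222 [0.4849 0.032  0.0125] [64 66 67]
335 224 [ 0.4889  0.027  -0.002 ] [90 90 84]
335 226 [ 0.4833  0.0339 -0.0005] [95 95 88]
335 228 [ 4.785e-01  3.990e-02 -2.000e-04] [92 93 88]
335 230 [ 0.4741  0.0452 -0.0006] [107 106  99]
335 232 [ 0.4696  0.0508 -0.0006] [118 115 106]
335 234 [ 0.4656  0.0557 -0.0015] [95 96 94]
335 236 [ 0.4606  0.0619 -0.0006] [94 93 89]
335 238 [ 0.4572  0.0661 -0.0024] [95 95 87]
360 216 [0.4001 0.0399 0.0954] [50 48 52]
360 218 [0.3991 0.0409 0.0899] [58 60 60]
360 220 [0.4128 0.0202 0.0575] [66 69 73]
360 222 [0.4123 0.0205 0.0509] [67 73 76]
360 224 [0.4108 0.0221 0.0457] [70 74 79]
360 226 [0.4096 0.0234 0.0402] [67 70 76]
360 228 [0.4112 0.0205 0.0293] [67 73 76]
360 230 [0.4101 0.0216 0.0234] [64 70 73]
360 232 [0.4097 0.0216 0.016 ] [68 72 76]
360 234 [4.137e-01 1.520e-02 1.000e-04] [90 89 87]
360 236 [ 0.4101  0.0199 -0.0012] [93 94 88]
360 238 [0.405  0.0269 0.0006] [91 92 87]
362 216 [0.395  0.0388 0.0978] [50 50 51]
362 218 [0.393  0.0412 0.0941] [51 50 52]
362 220 [0.4078 0.0186 0.0595] [65 67 74]
362 222 [0.4079 0.0179 0.0516] [66 71 75]
362 224 [0.4087 0.0161 0.0423] [65 68 74]
362 226 [0.4094 0.0146 0.0331] [66 70 74]
362 228 [0.4115 0.0108 0.0211] [63 67 71]
362 230 [0.4119 0.0096 0.0121] [67 70 74]
362 232 [0.4125 0.0081 0.0027] [90 89 85]
362 234 [ 0.4107  0.0102 -0.0021] [91 93 87]
362 236 [ 0.4066  0.0158 -0.0022] [94 94 88]
362 238 [0.401  0.0236 0.0007] [90 92 85]
```

View pics/side_c.png

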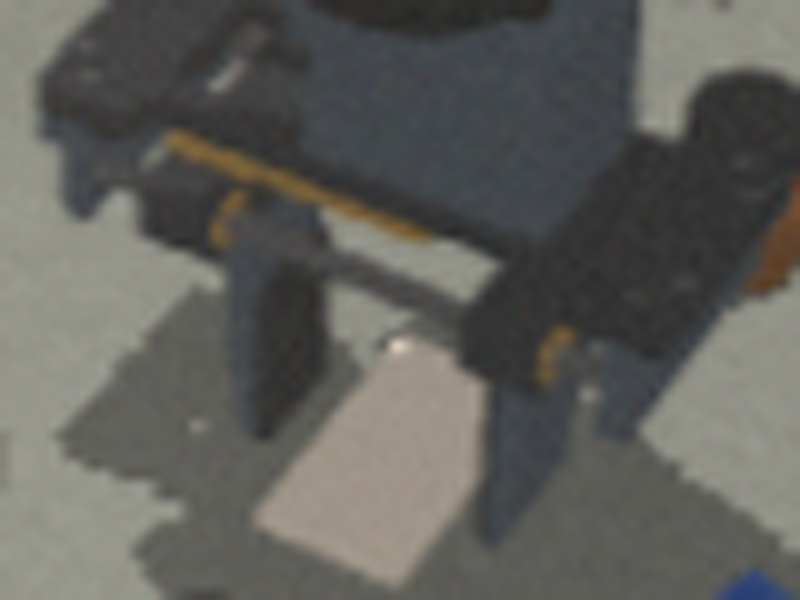

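Request:
drive_tool([
  [0,0,1.5,0,-0.4],
  [0,0,1.5,0,-0.4],
  [0,0,0,0,-0.4],
])

```text
time_s: 6.15
tool_pos: [0.4515, 0.0103, -0.0082]
orientation: [-2.059, -2.372, 0.0]
contact_force: [0.8, -0.2, -0.1]
grip_width: 0.0643
```

Request:
drive_tool([
  [0,0,1,0,-0.4],
  [0,0,0,0,-0.4],
])

```text
time_s: 6.35
tool_pos: [0.4515, 0.0103, -0.0092]
orientation: [-2.059, -2.372, 0.0]
contact_force: [0.2, 0.4, 0.0]
grip_width: 0.0639
```

Request:
drive_tool([
  [0,0,1,0,-0.4],
  [0,0,0,0,-0.4],
])

```text
time_s: 6.55
tool_pos: [0.4516, 0.0103, -0.0102]
orientation: [2.059, 2.372, 0.0]
contact_force: [0.3, 0.6, 0.5]
grip_width: 0.0637
```

Request:
drive_tool([
  [0,0,1,0,-0.4],
  [0,0,0,0,-0.4],
])

```text
time_s: 6.75
tool_pos: [0.4516, 0.0103, -0.011]
orientation: [2.059, 2.372, 0.0]
contact_force: [-0.7, -0.1, 6.3]
grip_width: 0.0639
```

Request:
drive_tool([
  [0,0,1,0,-0.4],
  [0,0,0,0,-0.4],
])

```text
time_s: 6.95
tool_pos: [0.4517, 0.0103, -0.0111]
orientation: [-2.059, -2.372, 0.0]
contact_force: [-11.9, -0.5, 39.6]
grip_width: 0.064
```

Request:
drive_tool([
  [0,0,-2.2,0,-0.4],
  [0,0,0,0,0],
  [0,0,0,0,0.2],
  [0,0,0,0,1],
  [0,0,0,0,1],
  [0,0,0,0,1],
  [0,0,0,0,1],
], force=10)

```text
time_s: 7.65
tool_pos: [0.4514, 0.0103, -0.0101]
orientation: [-2.059, -2.372, 0.0]
contact_force: [0.0, 0.2, -0.7]
grip_width: 0.0434
```

```bash
python3 -c "
from h import *
plan([(.4514,.0103,.05,98.1),(.455,.0103,.13,98.1),(.5993,.1882,.13,85),(.5993,.1882,.02,85)],1,vmax=40)"
```

```text
t 7.65 pos [ 0.4514  0.0103 -0.0101] yaw 98.08 w 0.0434473571994426
n 14 end [0.5988 0.1881 0.0199] 85.02
[[-0, -0, -30, -0, 1.0], [-0, -0, -30, -0, 1.0], [-0, 1, -27, -0, 1.0], [-0, 1, -27, -0, 1.0], [-1, 2, -26, -0, 1.0], [26, 28, -0, 0.038, 1.0], [27, 27, -0, 0.038, 1.0], [28, 26, -0, 0.038, 1.0], [29, 25, -0, 0.038, 1.0], [30, 23, -0, 0.038, 1.0], [31, 22, -0, 0.038, 1.0], [0, 0, 37, 0, 1.0]]
[[0, 0, 36, 0, 1.0], [0, 0, 37, 0, 1.0]]
```

Request:
drive_tool([
  [0,0,-20,0,1],
  [0,0,-35,0,1],
  [0,1,-30,0,1],
  [0,1,-30,0,1],
  [-1,2,-26,0,1],
  [26,28,0,0.038,1],
  [27,27,0,0.038,1],
  [28,26,0,0.038,1],
  [29,25,0,0.038,1],
  [30,23,0,0.038,1],
  [31,22,0,0.038,1],
  [0,0,0,0,1],
])

```text
time_s: 8.85
tool_pos: [0.6013, 0.1911, 0.1311]
orientation: [2.315, 2.123, 0.003]
contact_force: [-0.5, -0.2, -0.5]
grip_width: 0.0434
```

Request:
drive_tool([
  [0,0,37,0,1],
  [0,0,37,0,1],
  [0,0,36,0,1],
  [0,0,10,0,1],
  [0,0,0,0,1],
  [0,0,0,0,1],
])

```text
time_s: 9.45
tool_pos: [0.5997, 0.1882, 0.0124]
orientation: [2.316, 2.122, 0.002]
contact_force: [-0.1, -0.5, -0.7]
grip_width: 0.044
```

```bash
python3 -c "
from h import *
plan([(.5993,.1882,-.003,85)],1,vmax=40,dec=1)
snap('d',dict(side=(180,170,160,120)))"
```

```text
t 9.45 pos [0.5997 0.1882 0.0124] yaw 85.02 w 0.044011697442845346
n 1 end [ 0.5993  0.1882 -0.003 ] 85.02
[[-0, -0.4, 15.4, 0, 1.0]]
```

View pics/side_d.png

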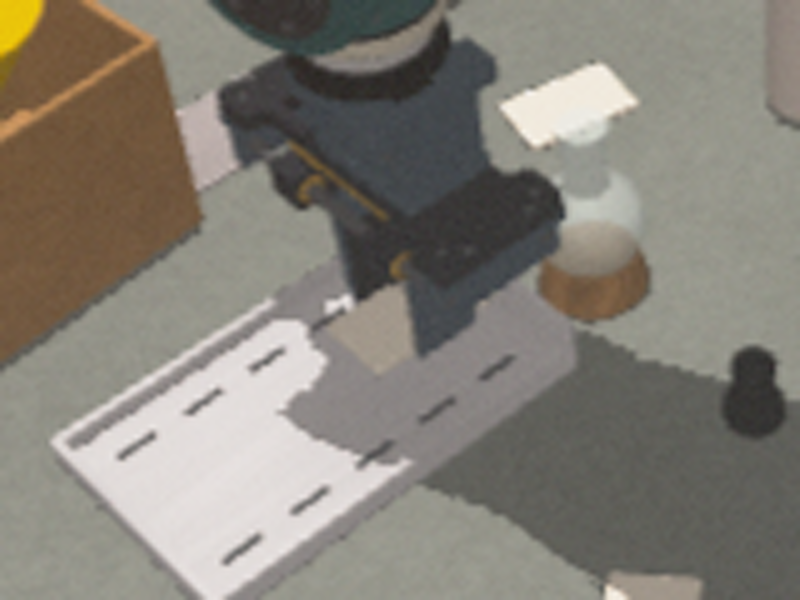

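Request:
drive_tool([
  [0,-0.4,10,0,1],
  [0,0,5,0,1],
  [0,0,1,0,1],
  [0,0,0,0,1],
])

```text
time_s: 9.9
tool_pos: [0.5984, 0.1882, -0.005]
orientation: [-2.316, -2.123, 0.0]
contact_force: [-0.6, 0.1, -0.1]
grip_width: 0.0444
```

Request:
drive_tool([
  [0,0,0.7,0,1],
  [0,0,0,0,1],
])

```text
time_s: 10.1
tool_pos: [0.5986, 0.1882, -0.0053]
orientation: [-2.316, -2.123, 0.0]
contact_force: [-3.6, 0.1, 5.7]
grip_width: 0.0438
```

Request:
drive_tool([
  [0,0,-0.8,0,1],
  [-1,0,0,0,1],
  [-1,0,0,0,1],
  [0,0,0,0,1],
])

```text
time_s: 10.5
tool_pos: [0.5984, 0.1861, -0.0049]
orientation: [-2.316, -2.123, -0.0]
contact_force: [0.4, 0.6, -1.2]
grip_width: 0.044
```

Request:
drive_tool([
  [-1,0,0,0,1],
  [0,0,0,0,1],
])

```text
time_s: 10.7
tool_pos: [0.5984, 0.186, -0.0048]
orientation: [-2.316, -2.122, -0.002]
contact_force: [-1.1, 9.8, -1.0]
grip_width: 0.044
```

Request:
drive_tool([
  [0,0,0.5,0,1],
  [0,0,0,0,1],
  [0,0,0,0,0],
  [0,0,0,0,-0.3],
  [0,0,0,0,-0.3],
  [0,0,0,0,-0.3],
])

```text
time_s: 11.3
tool_pos: [0.5983, 0.185, -0.0054]
orientation: [-2.316, -2.123, 0.0]
contact_force: [1.2, -0.1, 0.0]
grip_width: 0.0592
```

Request:
drive_tool([
  [0,0,-20,0,-0.3],
  [0,0,-40,0,-0.3],
  [0,0,-40,0,-0.4],
  [0,0,-35,0,-0.4],
  [0,0,0,0,-0.4],
])

```text
time_s: 11.8
tool_pos: [0.601, 0.1858, 0.1345]
orientation: [2.314, 2.12, 0.01]
contact_force: [-0.1, -0.3, -0.5]
grip_width: 0.0639
```

```bash
python3 -c "
from h import *
plan([(.65,.08,.14,78),(.6646,.0051,.14,72.3),(.6646,.0051,.01,72.3)],-.4,vmax=40)"
```

```text
t 11.8 pos [0.601  0.1858 0.1345] yaw 85.01 w 0.06389096337136542
n 9 end [0.665  0.0051 0.0095] 72.29
[[-34, 19, -2, 0.041, -0.4], [-33, 21, -2, 0.041, -0.4], [-32, 22, -1, 0.04, -0.4], [-35, 15, -0, 0.05, -0.4], [-34, 17, -0, 0.05, -0.4], [-0, -0, 32, -0, -0.4], [-0, -0, 33, -0, -0.4], [-0, -0, 32, -0, -0.4], [-0, -0, 33, -0, -0.4]]
```

Request:
drive_tool([
  [-34,19,-2,0.041,-0.4],
  [-33,21,-2,0.041,-0.4],
  [-32,22,-1,0.04,-0.4],
  [-35,15,0,0.05,-0.4],
  [-34,17,0,0.05,-0.4],
  [0,0,32,0,-0.4],
  [0,0,33,0,-0.4],
  [0,0,32,0,-0.4],
  [0,0,33,0,-0.4],
  [0,0,0,0,-0.4],
  [0,0,0,0,-0.4],
])

```text
time_s: 12.9
tool_pos: [0.662, 0.0044, 0.0045]
orientation: [-2.536, -1.853, 0.002]
contact_force: [1.7, -0.9, 0.0]
grip_width: 0.0637
```

```bash
python3 -c "
from h import *
plan([(.6646,.0051,-.0102,72.3)],-.4,vmax=40,dec=1)
snap('e',dict(side=(180,150,160,120),top=(200,130,160,120)))"
```

```text
t 12.9 pos [0.662  0.0044 0.0045] yaw 72.29 w 0.06368002979194007
n 1 end [ 0.6646  0.0051 -0.0102] 72.29
[[1.5, 2.3, 14.7, -0, -0.4]]
```

View pics/side_e.png

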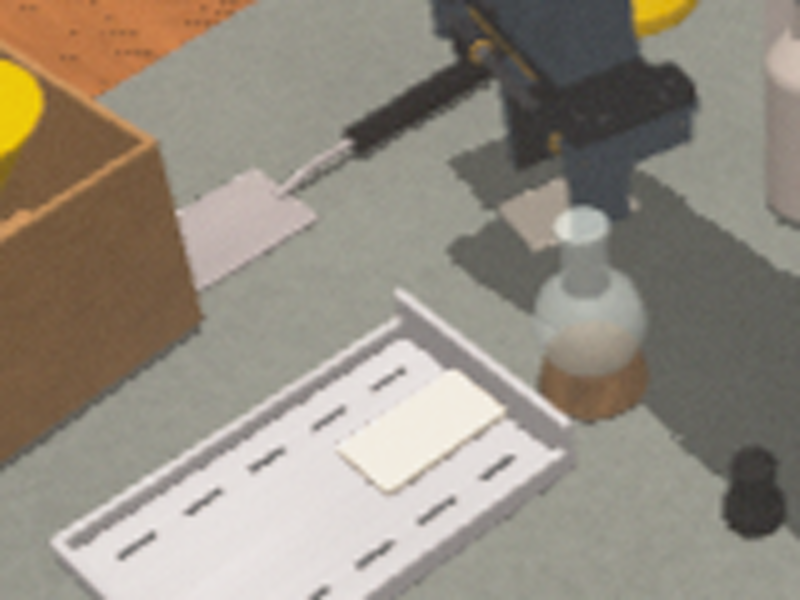

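Request:
drive_tool([
  [1.5,2.3,6,0,-0.4],
  [0,0,5,0,-0.4],
  [0,0,0,0,-0.4],
  [0,0,0,0,-0.4],
])

```text
time_s: 13.4
tool_pos: [0.6649, 0.0052, -0.0063]
orientation: [-2.537, -1.853, 0.0]
contact_force: [0.4, -0.3, 0.3]
grip_width: 0.0642
```

Request:
drive_tool([
  [0,0,2,0,-0.4],
  [0,0,1.5,0,-0.4],
  [0,0,0,0,-0.4],
])

```text
time_s: 13.7
tool_pos: [0.6648, 0.0052, -0.0101]
orientation: [-2.537, -1.853, 0.0]
contact_force: [0.3, -0.2, -0.9]
grip_width: 0.0638
```

Request:
drive_tool([
  [0,0,0.3,0,-0.2],
  [0,0,0,0,0.1],
  [0,0,0,0,1],
  [0,0,0,0,1],
  [0,0,0,0,1],
  [0,0,0,0,1],
], force=8)

```text
time_s: 14.3
tool_pos: [0.665, 0.0052, -0.0102]
orientation: [-2.537, -1.853, 0.0]
contact_force: [-0.0, -0.3, 1.3]
grip_width: 0.0443
```

```bash
python3 -c "
from h import *
plan([(.665,.0052,.06,72.3),(.6034,.2426,.06,85),(.6034,.2426,.008,85)],1,vmax=38)"
```

```text
t 14.3 pos [ 0.665   0.0052 -0.0102] yaw 72.29 w 0.04425859330017385
n 11 end [0.6037 0.2421 0.0078] 85.01
[[0, 0, -35, -0, 1.0], [0, 0, -35, -0, 1.0], [30, -19, -0, -0.032, 1.0], [30, -18, -0, -0.032, 1.0], [31, -17, -0, -0.032, 1.0], [31, -16, -0, -0.031, 1.0], [32, -14, -0, -0.032, 1.0], [32, -14, -0, -0.031, 1.0], [32, -12, -0, -0.032, 1.0], [0, -0, 26, 0, 1.0], [0, -0, 26, 0, 1.0]]
```

Request:
drive_tool([
  [0,0,-20,0,1],
  [0,0,-35,0,1],
  [0,0,-40,0,1],
  [0,0,-35,0,1],
  [30,-19,0,-0.032,1],
  [30,-18,0,-0.032,1],
  [31,-17,0,-0.032,1],
  [31,-16,0,-0.031,1],
  [32,-14,0,-0.032,1],
  [32,-14,0,-0.031,1],
  [32,-12,0,-0.032,1],
  [0,0,15,0,1],
])

```text
time_s: 15.5
tool_pos: [0.6039, 0.2457, 0.1064]
orientation: [2.311, 2.127, 0.005]
contact_force: [1.0, -0.9, -0.2]
grip_width: 0.044
```

Request:
drive_tool([
  [0,0,35,0,1],
  [0,0,35,0,1],
  [0,0,20,0,1],
  [0,0,5,0,1],
  [0,0,0,0,1],
  [0,0,0,0,1],
])

```text
time_s: 16.1
tool_pos: [0.6045, 0.2421, 0.0109]
orientation: [2.316, 2.122, 0.002]
contact_force: [-0.0, 0.0, -0.4]
grip_width: 0.0441
```

```bash
python3 -c "
from h import *
plan([(.6034,.2426,.003,85)],1,dec=1)
snap('f',dict(side=(190,190,120,90),top=(210,140,90,70)))"
```

```text
t 16.1 pos [0.6045 0.2421 0.0109] yaw 85.0 w 0.04414540609432617
n 1 end [0.6034 0.2426 0.003 ] 85.0
[[0.4, -1.1, 7.9, -0, 1.0]]
```

View pics/side_f.png

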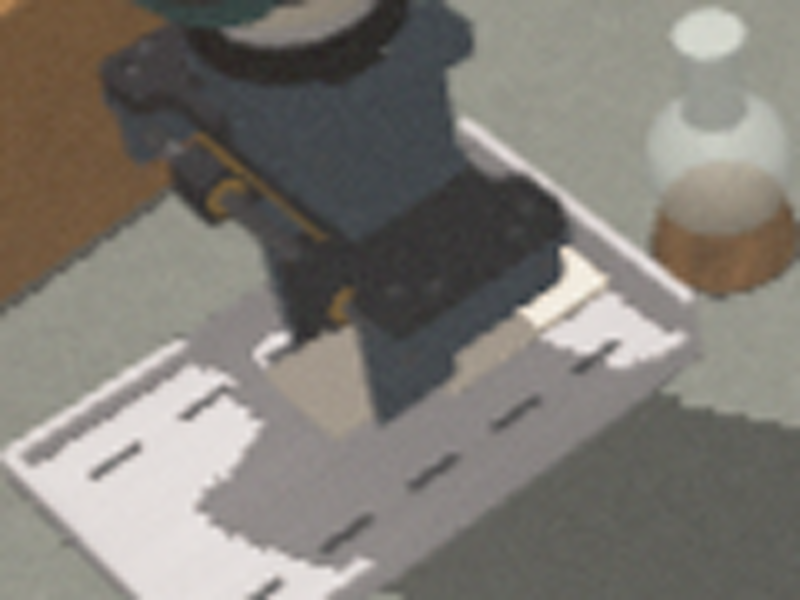

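View pics/top_f.png

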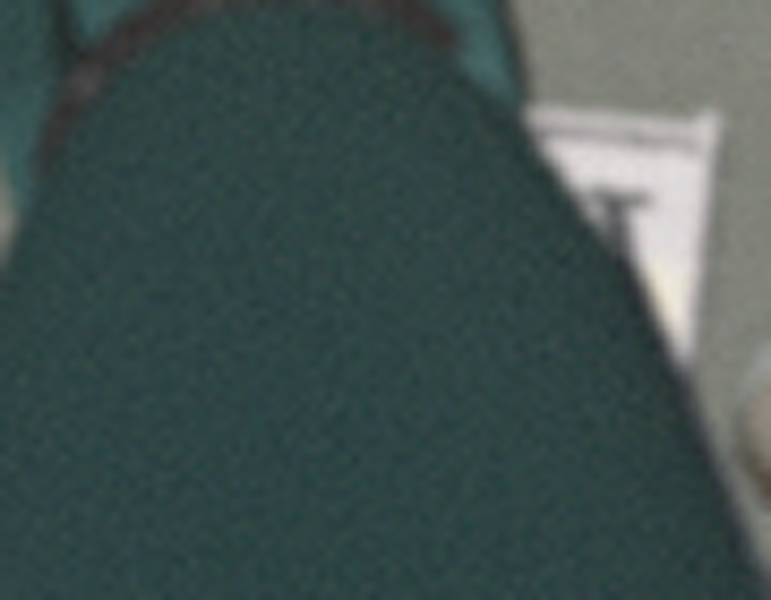

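```bash
python3 -c "
from h import *
c=pickle.load(open('side_f.pkl','rb'))
a=np.radians(85);T=np.array([np.cos(a),np.sin(a),0]);N=np.array([-np.sin(a),np.cos(a),0]);O=np.array([.605,.2535,0])-.1075*T
for uv,z in(((281,232),.011),((240.5,255.7),.0275)):
  p=ray(c,uv,z)[0]; print(p,(p-O)@T,(p-O)@N)
for q in((0,0,.005),(.08,.022,.011),(.132,.022,.0275),(.132,-.022,.0275),(0,.022,.011)): print(q,(proj(c,O+q[0]*T+q[1]*N+[0,0,q[2]])[0]-[190,190])/.15)
"
```

```text
[0.57268567 0.1488576  0.011     ] 0.000439412110065188 0.023071175816581156
[0.58274152 0.27816593 0.0275    ] 0.13013211303754113 0.02432355424648178
(0, 0, 0.005) [571.23886696 259.89234849]
(0.08, 0.022, 0.011) [445.98688022 389.10586942]
(0.132, 0.022, 0.0275) [328.7586296  437.38417387]
(0.132, -0.022, 0.0275) [258.50555485 373.56677187]
(0, 0.022, 0.011) [605.74361236 278.01268666]
```

Request:
drive_tool([
  [1.8,-1.1,4,0,1],
  [0,0,4,0,1],
  [0,0,0,0,1],
  [0,0,0,0,1],
], force=5)

```text
time_s: 16.6
tool_pos: [0.6026, 0.244, 0.0017]
orientation: [-2.316, -2.123, 0.0]
contact_force: [0.9, -0.6, -0.1]
grip_width: 0.0443
```

Request:
drive_tool([
  [0,0,1,0,1],
  [0,0,0,0,1],
])

```text
time_s: 16.8
tool_pos: [0.6028, 0.244, 0.0009]
orientation: [2.316, 2.123, 0.0]
contact_force: [0.3, -0.5, -0.7]
grip_width: 0.0441
```

Request:
drive_tool([
  [0,0,0.5,0,1],
  [0,0,0.5,0,1],
  [0,0,0,0,1],
], force=4)

```text
time_s: 17.1
tool_pos: [0.6028, 0.2441, -0.0001]
orientation: [2.316, 2.123, 0.0]
contact_force: [0.6, 0.2, 1.7]
grip_width: 0.0438
```

Request:
drive_tool([
  [0,0,0.5,0,1],
  [0,0,0.5,0,1],
  [0,0,0,0,1],
])

```text
time_s: 17.4
tool_pos: [0.6028, 0.244, -0.0012]
orientation: [2.316, 2.123, 0.0]
contact_force: [0.1, 0.6, 0.9]
grip_width: 0.0438
```

Request:
drive_tool([
  [0,0,0.5,0,1],
  [0,0,0.5,0,1],
  [0,0,0,0,1],
])

```text
time_s: 17.7
tool_pos: [0.6029, 0.244, -0.0021]
orientation: [2.316, 2.123, 0.0]
contact_force: [-0.6, 1.1, 3.2]
grip_width: 0.0439
```

```bash
python3 -c "
from h import *
snap('g',dict(side=(210,210,80,60)))"
```

```text
(no output)
```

View pics/side_g.png

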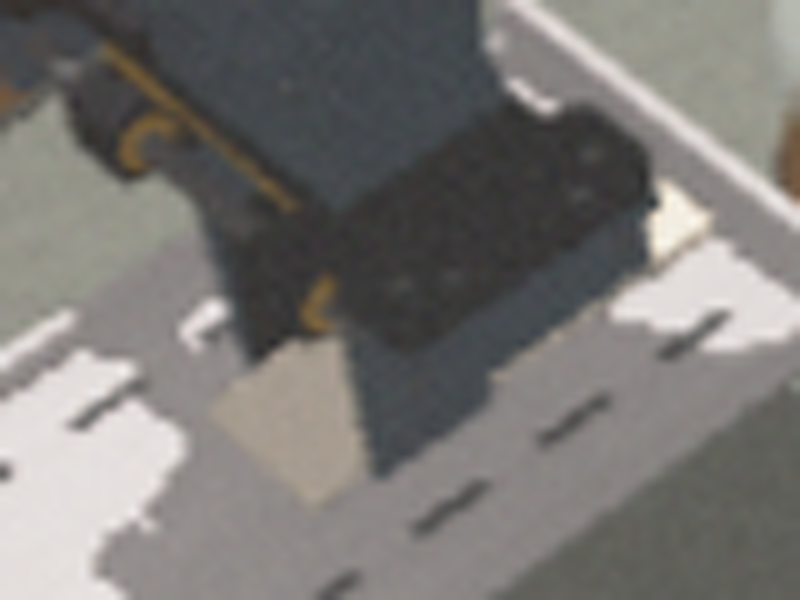

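Request:
drive_tool([
  [0,0,0,0,0],
  [0,0,0,0,-0.1],
  [0,0,0,0,-0.3],
  [0,0,0,0,-0.3],
  [0,0,0,0,-0.3],
])

```text
time_s: 18.25
tool_pos: [0.6027, 0.244, -0.0022]
orientation: [-2.316, -2.123, 0.0]
contact_force: [0.7, -0.7, -0.5]
grip_width: 0.0595
```

Request:
drive_tool([
  [0,0,-15,0,-0.3],
  [0,0,-30,0,-0.3],
  [0,0,-30,0,-0.4],
  [0,0,-30,0,-0.4],
  [0,0,0,0,-0.4],
])

```text
time_s: 18.75
tool_pos: [0.6052, 0.2449, 0.1081]
orientation: [2.314, 2.121, 0.01]
contact_force: [0.4, -0.4, 0.2]
grip_width: 0.064
```

```bash
python3 -c "
from h import *
plan([(.387,.247,.105,125.1),(.387,.247,.008,125.1)],-.4,vmax=38)"
```

```text
t 18.75 pos [0.6052 0.2449 0.1081] yaw 85.02 w 0.06397752390414041
n 9 end [0.3867 0.2472 0.0081] 125.12
[[-3, -36, 1, -0.117, -0.4], [1, -36, 0, -0.117, -0.4], [6, -36, 1, -0.116, -0.4], [10, -35, 0, -0.117, -0.4], [14, -34, 1, -0.116, -0.4], [18, -32, 0, -0.117, -0.4], [-0, 0, 32, 0, -0.4], [-0, 0, 33, 0, -0.4], [-0, 0, 32, 0, -0.4]]
```

Request:
drive_tool([
  [-3,-36,1,-0.117,-0.4],
  [1,-36,0,-0.117,-0.4],
  [6,-36,1,-0.116,-0.4],
  [10,-35,0,-0.117,-0.4],
  [14,-34,1,-0.116,-0.4],
  [18,-32,0,-0.117,-0.4],
  [0,0,32,0,-0.4],
  [0,0,33,0,-0.4],
  [0,0,25,0,-0.4],
  [0,0,0,0,-0.4],
  [0,0,0,0,-0.4],
])

```text
time_s: 19.85
tool_pos: [0.3841, 0.2462, 0.0102]
orientation: [-1.447, -2.788, 0.001]
contact_force: [-0.2, 0.0, -0.5]
grip_width: 0.0642
```

```bash
python3 -c "
from h import *
plan([(.387,.247,-.0102,125.1)],-.4,vmax=40,dec=1)
snap('h',dict(side=(200,200,120,90),top=(210,140,90,70)))"
```

```text
t 19.85 pos [0.3841 0.2462 0.0102] yaw 125.12 w 0.06421853942141571
n 1 end [ 0.387   0.247  -0.0102] 125.12
[[-1, 2.8, 20.4, 0, -0.4]]
```

View pics/side_h.png

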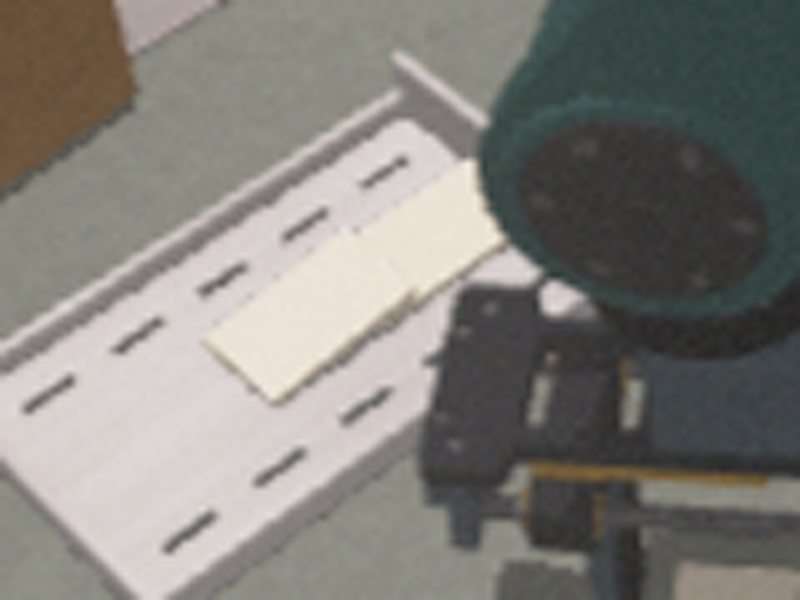

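View pics/top_h.png

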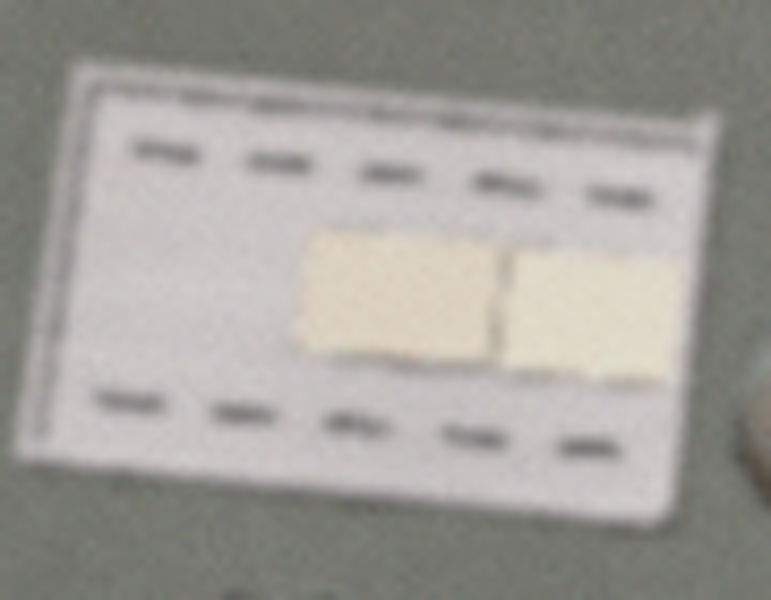

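```bash
cat >> h.py <<'E'
a_=np.radians(85);T=np.array([np.cos(a_),np.sin(a_),0]);N=np.array([-np.sin(a_),np.cos(a_),0]);O=np.array([.605,.2535,0])-.1075*T
def st(c,uv,z):
    p=ray(c,uv,z)[0]-O; return (np.array([p@T,p@N])*1000).round(1)
E
python3 -c "
from h import *
c=pickle.load(open('side_h.pkl','rb'))
for uv,z in(((262.7,243.7),.019),((251.75,234.2),.019),((241.25,260.3),.011),((230.75,251.75),.011)): print('side',st(c,uv,z))
c=pickle.load(open('top_h.pkl','rb'));k=800/90; k=min(800/90,600/70)
for uv,z in(((503,245),.019),((490,362),.019),((308,230),.011),((298,350),.011),((685,262),.011),((668,380),.011)): print('top',st(c,(210+uv[0]/k,140+uv[1]/k),z))
"
```

```text
side [63.6 26.5]
side [ 63.  -19.5]
side [131.2  24.7]
side [133.3 -16.6]
top [ 62.6 -17.5]
top [61.9 23.9]
top [131.5 -17.8]
top [129.2  24.8]
top [  0.4 -20. ]
top [ 1.4 22.1]
```

Request:
drive_tool([
  [-1,2.8,8,0,-0.4],
  [0,0,8,0,-0.4],
  [0,0,1,0,-0.4],
  [0,0,0,0,-0.4],
  [0,0,0,0,-0.4],
])

```text
time_s: 20.45
tool_pos: [0.3871, 0.247, -0.0072]
orientation: [-1.448, -2.788, 0.0]
contact_force: [-0.3, -0.5, 0.4]
grip_width: 0.0638
```

Request:
drive_tool([
  [0,0,1.5,0,-0.4],
  [0,0,1.3,0,-0.4],
  [0,0,0,0,-0.2],
  [0,0,0,0,0.1],
  [0,0,0,0,1],
  [0,0,0,0,1],
  [0,0,0,0,1],
  [0,0,0,0,1],
], force=8)

```text
time_s: 21.25
tool_pos: [0.3871, 0.2471, -0.0099]
orientation: [1.448, 2.788, 0.0]
contact_force: [-0.4, -0.9, -0.2]
grip_width: 0.0438
```

```bash
python3 -c "
from h import *
plan([(.387,.247,.08,125.1),(.6071,.2891,.08,85),(.6071,.2891,.012,85)],1,vmax=38)"
```

```text
t 21.25 pos [ 0.3871  0.2471 -0.0099] yaw 125.12 w 0.043783204910505434
n 11 end [0.6072 0.2891 0.0121] 85.01
[[0, -0, -30, 0, 1.0], [0, -0, -30, 0, 1.0], [0, -0, -30, 0, 1.0], [-15, 34, 0, 0.117, 1.0], [-11, 36, 0, 0.117, 1.0], [-7, 37, 0, 0.117, 1.0], [-3, 37, 0, 0.116, 1.0], [1, 37, 0, 0.117, 1.0], [6, 37, 0, 0.116, 1.0], [-0, -0, 34, 0, 1.0], [-0, -0, 34, 0, 1.0]]
```

Request:
drive_tool([
  [0,0,-20,0,1],
  [0,0,-35,0,1],
  [0,0,-35,0,1],
  [-15,34,0,0.117,1],
  [-11,36,0,0.117,1],
  [-7,37,0,0.117,1],
  [-3,37,0,0.116,1],
  [1,37,0,0.117,1],
  [6,37,0,0.116,1],
  [0,0,34,0,1],
  [0,0,28,0,1],
  [0,0,5,0,1],
])

```text
time_s: 22.45
tool_pos: [0.6051, 0.2881, 0.0097]
orientation: [-2.315, -2.121, 0.008]
contact_force: [-1.2, -0.2, -0.4]
grip_width: 0.0438
```

Request:
drive_tool([
  [0,0,0,0,1],
  [0,0,0,0,1],
])

```text
time_s: 22.65
tool_pos: [0.6078, 0.2894, 0.0144]
orientation: [2.316, 2.123, 0.002]
contact_force: [0.3, 0.7, -0.7]
grip_width: 0.0437
```

```bash
python3 -c "
from h import *
plan([(.6071,.2891,.005,85)],1,dec=1)
snap('i',dict(side=(190,190,120,90)))"
```

```text
t 22.65 pos [0.6078 0.2894 0.0144] yaw 85.02 w 0.04374261992745799
n 1 end [0.6071 0.2891 0.005 ] 85.02
[[-0.4, -0.7, 9.4, 0, 1.0]]
```

View pics/side_i.png

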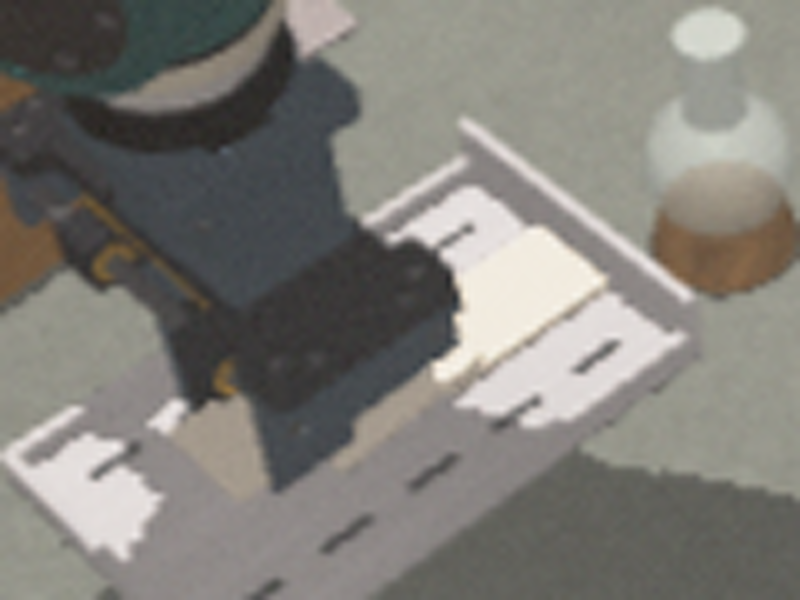

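```bash
python3 -c "
from h import *
c=pickle.load(open('side_i.pkl','rb'))
print(st(c,(190+240*.15,190+498*.15),.0305),st(c,(190+172*.15,190+430*.15),.0305),st(c,(190+607*.15,190+281*.15),.011))"
```

```text
[172.4  24.2] [171.6 -19.9] [ 0.7 23.6]
```

Request:
drive_tool([
  [0.6,-0.7,5,0,1],
  [0,0,4,0,1],
  [0,0,0,0,1],
  [0,0,0,0,1],
], force=4)

```text
time_s: 23.1
tool_pos: [0.6065, 0.2898, 0.004]
orientation: [-2.316, -2.123, 0.0]
contact_force: [1.1, -0.5, -0.8]
grip_width: 0.0438
```

Request:
drive_tool([
  [0,0,0.7,0,1],
  [0,0,0.7,0,1],
  [0,0,0.6,0,1],
  [0,0,0,0,1],
])

```text
time_s: 23.5
tool_pos: [0.6067, 0.2899, 0.0021]
orientation: [2.316, 2.123, 0.0]
contact_force: [-0.8, 0.9, 0.1]
grip_width: 0.0437
```

Request:
drive_tool([
  [0,0,0.7,0,1],
  [0,0,0.7,0,1],
  [0,0,0,0,1],
])

```text
time_s: 23.8
tool_pos: [0.6066, 0.2898, 0.0006]
orientation: [2.316, 2.123, 0.0]
contact_force: [0.7, 1.4, 0.5]
grip_width: 0.044
```

Request:
drive_tool([
  [0,0,0.6,0,1],
  [0,0,0.6,0,1],
  [0,0,0,0,1],
])

```text
time_s: 24.1
tool_pos: [0.6066, 0.2898, -0.0006]
orientation: [2.316, 2.123, 0.0]
contact_force: [0.2, -0.0, 0.5]
grip_width: 0.0442
```

Slightly further, then release.

Request:
drive_tool([
  [0,0,0.5,0,1],
  [0,0,0.5,0,1],
  [0,0,0,0,1],
  [0,0,0,0,1],
])

```text
time_s: 24.5
tool_pos: [0.6067, 0.2898, -0.0014]
orientation: [2.316, 2.123, 0.0]
contact_force: [-0.3, 1.2, 4.9]
grip_width: 0.0441
```

Request:
drive_tool([
  [0,0,0,0,0],
  [0,0,0,0,-0.1],
  [0,0,0,0,-0.3],
  [0,0,0,0,-0.3],
  [0,0,0,0,-0.3],
])

```text
time_s: 25.0
tool_pos: [0.6065, 0.2897, -0.0017]
orientation: [-2.316, -2.123, 0.0]
contact_force: [-0.0, 0.3, -0.0]
grip_width: 0.0591
```

Request:
drive_tool([
  [0,0,-15,0,-0.3],
  [0,0,-30,0,-0.3],
  [0,0,-40,0,-0.3],
  [0,0,-40,0,0.5],
  [0,0,-40,0,1],
  [0,0,-40,0,1],
  [0,0,0,0,1],
])

```text
time_s: 25.7
tool_pos: [0.6092, 0.291, 0.2107]
orientation: [2.314, 2.121, 0.013]
contact_force: [0.6, 0.0, 0.7]
grip_width: 0.0302
```

```bash
python3 -c "
from h import *
from rig import env
snap('j',dict(side=(190,190,120,90)))
for n in('top','side'):
    c=pickle.load(open(n+'0.pkl','rb')); w=cloud(c); P=w.reshape(-1,3); I=c['image'].reshape(-1,3)
    # panel plane fit: ctrl points on slope
    m=(P[:,0]>.48)&(P[:,0]<.7)&(P[:,1]<-.16)&(P[:,1]>-.37)&(P[:,2]>.02)&(P[:,2]<.16)
    np.savez(n+'ctrl.npz',P=P[m],I=I[m]); print(n,m.sum())
    x,y,k_=(395,150,8) if n=='top' else (335,105,9)
    cv2.imwrite('pics/knob_%s.png'%n,cv2.resize(c['image'][y:y+66,x:x+80,::-1],None,fx=k_,fy=k_,interpolation=2))
"
```

```text
top 4404
side 3014
```

View pics/side_j.png

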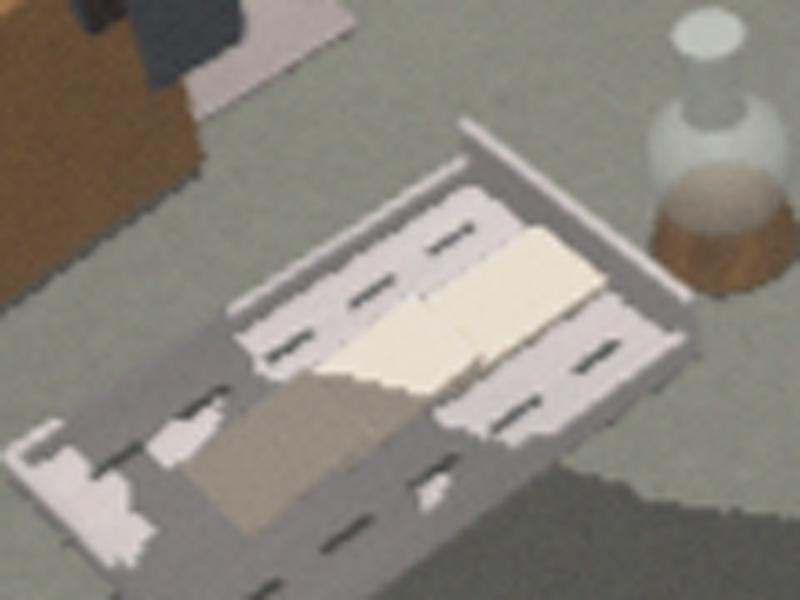

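View pics/knob_side.png

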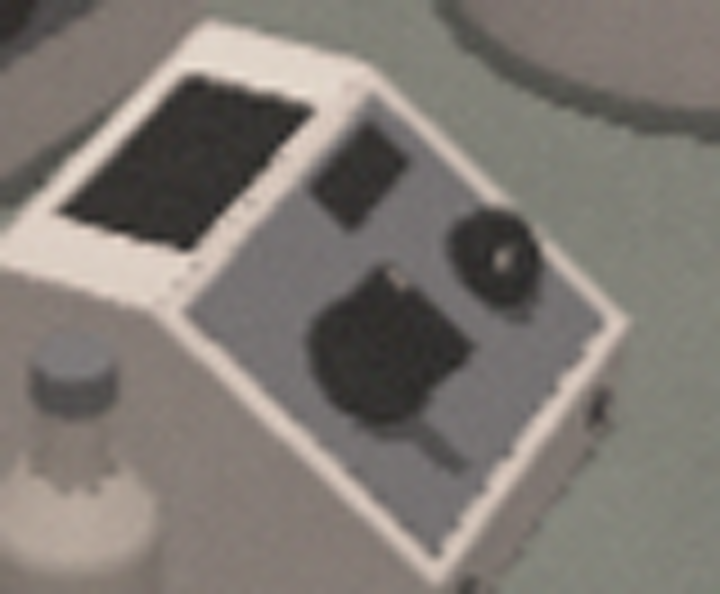

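View pics/knob_top.png

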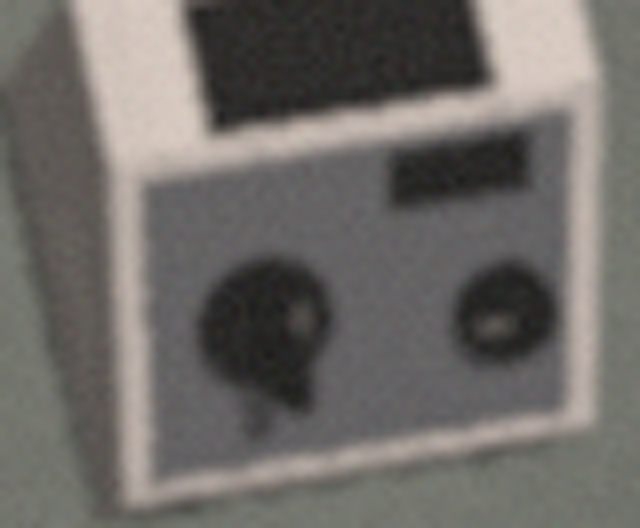

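```bash
python3 -c "
from h import *
for n in('top','side'):
    d=np.load(n+'ctrl.npz');P=d['P'];I=d['I'].astype(int)
    g=I.mean(1)
    # grey panel points
    m=(abs(g-105)<22)&(P[:,2]<.105)&(P[:,0]<.6)&(P[:,1]<-.18)
    Q=P[m]
    for _ in range(8):
        c0=Q.mean(0); nn=np.linalg.svd(Q-c0,full_matrices=0)[2][2]; nn*=np.sign(nn[2])
        r=(P[m]-c0)@nn; Q=P[m][abs(r)<.004]
    print(n,len(Q),'n',nn.round(4),'tilt',np.degrees(np.arccos(nn[2])),'yaw',np.degrees(np.arctan2(-nn[1],-nn[0])),'c0',c0)
    U=np.array([0,0,1])-nn[2]*nn; U/=np.linalg.norm(U); V=np.cross(nn,U) # U upslope, V left
    h=(P-c0)@nn; kk=(h>.028)&(h<.05)&(P[:,1]>-.29)&(P[:,1]<-.2)&(P[:,0]<.6)
    K=P[kk]; q=np.c_[(K-c0)@U,(K-c0)@V,h[kk]]*1000
    print('V',V.round(3),'wing top pts',len(K),K.mean(0),q.mean(0),'U',np.percentile(q[:,0],[2,98]),'V',np.percentile(q[:,1],[2,98]),'h',np.percentile(q[:,2],[50,95]))
    a=np.percentile(q[:,0],[2,98]).mean(); b=np.median(q[:,1]); 
    print('grip pt est',c0+a/1000*U+b/1000*V+.026*nn)
    dk=(g<60)&(h>-.002)&(h<.012)&(P[:,1]>-.29)&(P[:,1]<-.2)&(P[:,0]<.6); D=np.c_[(P[dk]-c0)@U,(P[dk]-c0)@V]*1000
    print('disc', len(D), np.percentile(D,[2,98],axis=0).round(1).tolist())
"
```

```text
top 1163 n [-0.5613 -0.1053  0.8209] tilt 34.82422116399045 yaw 10.622491013858708 c0 [ 0.55263447 -0.27117574  0.07536232]
V [-0.184  0.983  0.   ] wing top pts 77 [ 0.53351797 -0.24062084  0.11071739] [ 9.38962213 33.55516348 36.53641063] U [-12.96776743  29.08813115] V [27.769936   38.46852654] h [37.25438106 40.50351304]
grip pt est [ 0.53830124 -0.23940413  0.10130878]
disc 124 [[-17.6, -24.5], [54.1, 54.1]]
side 318 n [-0.636   0.0364  0.7708] tilt 39.57297314623146 yaw -3.2768113231182086 c0 [ 0.55452208 -0.27031878  0.06814764]
V [0.057 0.998 0.   ] wing top pts 99 [ 0.53602461 -0.2407024   0.10322098] [ 6.80415778 28.51063462 39.87821746] U [-12.6852829   26.54667029] V [18.80705062 35.14988825] h [41.09178277 48.04978956]
grip pt est [ 0.54497966 -0.24067426  0.09260407]
disc 9 [[46.9, -16.2], [59.1, -9.3]]
```

```bash
python3 -c "
from h import *
plan([(.56,0,.19,138),(.5383,-.2395,.17,190.6)],.4,vmax=42)"
```

```text
t 25.75 pos [0.608  0.2904 0.2076] yaw 85.02 w 0.026092209646408678
n 15 end [ 0.5381 -0.2392  0.1696] 190.61
[[-37, -3, 2, -0.116, 0.4], [-36, -7, 2, -0.116, 0.4], [-35, -11, 2, -0.115, 0.4], [-34, -15, 2, -0.116, 0.4], [-31, -19, 2, -0.115, 0.4], [-29, -22, 3, -0.116, 0.4], [-26, -26, 2, -0.115, 0.4], [-24, -29, 3, -0.116, 0.4], [-21, -27, 3, -0.131, 0.4], [-17, -30, 3, -0.131, 0.4], [-13, -32, 3, -0.131, 0.4], [-8, -33, 3, -0.131, 0.4]]
[[-4, -34, 3, -0.131, 0.4], [1, -34, 2, -0.131, 0.4], [5, -34, 3, -0.132, 0.4]]
```

Request:
drive_tool([
  [-37,-3,2,-0.116,0.4],
  [-36,-7,2,-0.116,0.4],
  [-35,-11,2,-0.115,0.4],
  [-34,-15,2,-0.116,0.4],
  [-31,-19,2,-0.115,0.4],
  [-29,-22,3,-0.116,0.4],
  [-26,-26,2,-0.115,0.4],
  [-24,-29,3,-0.116,0.4],
  [-21,-27,3,-0.131,0.4],
  [-17,-30,3,-0.131,0.4],
  [-13,-32,3,-0.131,0.4],
  [-8,-33,3,-0.131,0.4],
], force=40)

```text
time_s: 26.95
tool_pos: [0.5456, -0.139, 0.1728]
orientation: [-0.319, -3.124, -0.0]
contact_force: [0.9, -0.6, 0.2]
grip_width: 0.0276
```

Request:
drive_tool([
  [-4,-34,3,-0.131,0.4],
  [1,-34,2,-0.131,0.4],
  [5,-34,3,-0.132,0.4],
  [0,0,0,0,0.4],
  [0,0,0,0,0.4],
  [0,0,0,0,0.4],
])

```text
time_s: 27.55
tool_pos: [0.5363, -0.239, 0.1651]
orientation: [0.288, -3.128, -0.001]
contact_force: [0.3, -0.1, 0.3]
grip_width: 0.0273
```

```bash
python3 -c "
from h import *
plan([(.5383,-.2395,.105,190.6)],.4,dec=1)
c=snap('k',dict(side=(310,80,120,90),top=(200,130,120,90)))
"
```

```text
t 27.55 pos [ 0.5363 -0.239   0.1651] yaw -169.46 w 0.02731690245217567
n 45 end [ 0.5383 -0.2395  0.105 ] 190.58
[[-0, -0, 1.3, -0.14, 0.4], [-0, -0, 1.3, -0.14, 0.4], [-0, -0, 1.3, -0.14, 0.4], [-0, -0, 1.3, -0.14, 0.4], [-0, -0, 1.3, -0.14, 0.4], [-0, -0, 1.3, -0.14, 0.4], [-0, -0.1, 1.3, -0.14, 0.4], [-0, -0.1, 1.3, -0.14, 0.4], [-0, -0.1, 1.3, -0.14, 0.4], [0, -0, 1.3, -0.14, 0.4], [0, -0, 1.3, -0.14, 0.4], [0, -0, 1.3, -0.14, 0.4]]
[[0, -0, 1.3, -0.14, 0.4], [0, -0, 1.4, -0.14, 0.4], [0, -0, 1.3, -0.139, 0.4], [0, -0, 1.4, -0.14, 0.4], [0.1, -0, 1.3, -0.139, 0.4], [0.1, -0, 1.4, -0.14, 0.4], [0.1, -0, 1.3, -0.139, 0.4], [0.1, -0, 1.4, -0.14, 0.4], [0.1, -0, 1.3, -0.139, 0.4], [0.1, 0, 1.4, -0.14, 0.4], [0.1, 0, 1.3, -0.139, 0.4], [0, 0, 1.4, -0.14, 0.4]]
[[0, 0, 1.3, -0.139, 0.4], [0, 0, 1.4, -0.14, 0.4], [0, 0, 1.3, -0.139, 0.4], [0, 0, 1.4, -0.14, 0.4], [0, 0.1, 1.3, -0.139, 0.4], [0, 0.1, 1.4, -0.14, 0.4], [0, 0.1, 1.3, -0.139, 0.4], [0, 0.1, 1.4, -0.14, 0.4], [0, 0.1, 1.3, -0.139, 0.4], [-0, 0.1, 1.4, -0.14, 0.4], [-0, 0, 1.3, -0.139, 0.4], [-0, 0.1, 1.4, -0.14, 0.4]]
[[-0, 0, 1.3, -0.139, 0.4], [-0, 0, 1.4, -0.14, 0.4], [-0, 0, 1.3, -0.139, 0.4], [-0.1, 0, 1.4, -0.14, 0.4], [-0.1, 0, 1.3, -0.139, 0.4], [-0.1, 0, 1.4, -0.14, 0.4], [-0, 0.1, 1.3, -0.139, 0.4], [-0.1, 0, 1.4, -0.14, 0.4], [-0.1, 0, 1.3, -0.139, 0.4]]
```

View pics/side_k.png

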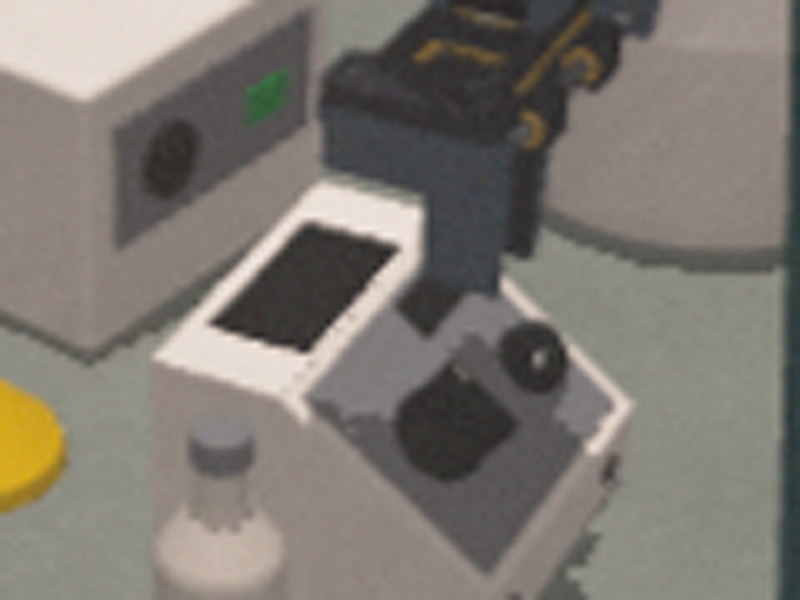

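View pics/top_k.png

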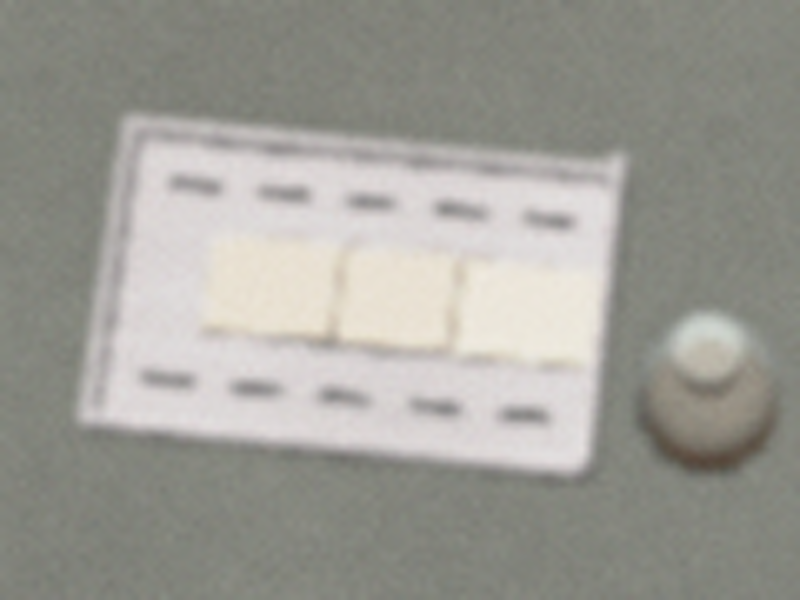

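Request:
drive_tool([
  [-1.9,-0.8,30,0,0.4],
  [0,0,25,0,0.4],
  [0,0,5,0,0.4],
  [0,0,0,0,0.4],
  [0,0,0,0,0.4],
])

```text
time_s: 28.15
tool_pos: [0.5392, -0.2403, 0.1065]
orientation: [-0.291, 3.127, -0.001]
contact_force: [-0.9, 0.1, 0.3]
grip_width: 0.0275
```

```bash
python3 -c "
from h import *
from rig import env
c=snap('l',dict(side=(340,100,80,60),top=(390,130,80,60)))
s=env.get_state();print(s['tool_pos'],np.degrees(yaw_of(s)),s['contact_force'],s['ft_torque'])
c=pickle.load(open('top_k.pkl','rb'));k=800/120
for uv,z in(((345,243),.0196),((335,338),.0196),((215,238),.011),((205,330),.011),((465,258),.019),((455,350),.019)): print('top',st(c,(200+uv[0]/k,130+uv[1]/k),z))
"
```

```text
[ 0.53935658 -0.24051328  0.10674268] -169.38479522956365 [-0.23008686 -0.54430235 -0.43928075] [ 0.13663026 -0.14970396 -0.0565444 ]
top [112.9 -18.6]
top [111.6  24.6]
top [172.3 -17. ]
top [170.9  25.1]
top [ 59.4 -17.5]
top [58.7 24.3]
```

View pics/side_l.png

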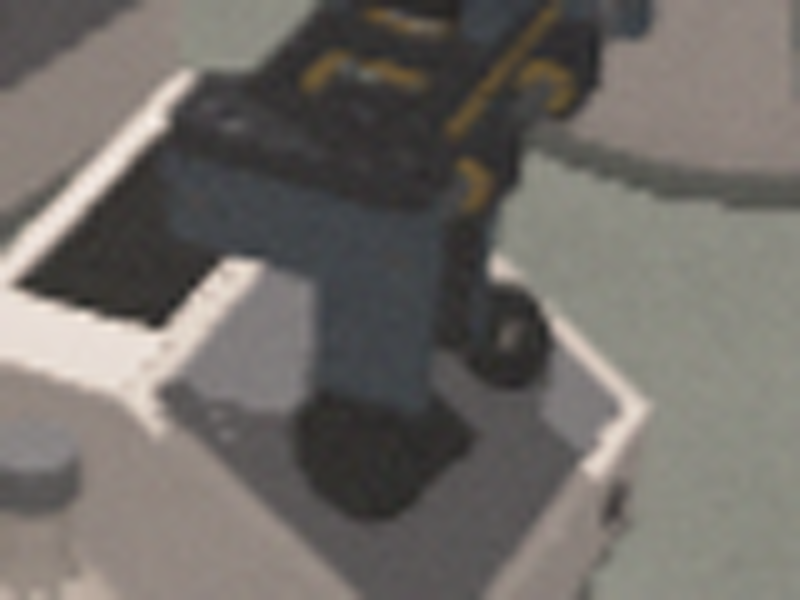

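Request:
drive_tool([
  [1,1,5,0,0.4],
  [0,0,5,0,0.4],
  [0,0,0,0,0.4],
])

```text
time_s: 28.55
tool_pos: [0.537, -0.2393, 0.0948]
orientation: [0.29, -3.127, -0.001]
contact_force: [-0.0, -0.4, 0.1]
grip_width: 0.0275
```

Request:
drive_tool([
  [0,0,3,0,0.4],
  [0,0,2,0,0.4],
  [0,0,0,0,0.4],
])

```text
time_s: 28.85
tool_pos: [0.5373, -0.2394, 0.0901]
orientation: [0.29, -3.128, -0.0]
contact_force: [-0.1, 0.6, 0.7]
grip_width: 0.0271
```

```bash
python3 -c "
from h import *
from rig import env
c=snap('m',dict(side=(340,100,80,60)))
s=env.get_state();print(s['tool_pos'],np.degrees(yaw_of(s)),s['contact_force'],s['ft_torque'],s['joint_pos'])
"
```

```text
[ 0.53736024 -0.23948193  0.09026814] -169.38970513574267 [ 0.12836376 -0.43277453 -1.04450502] [ 0.10298795 -0.13680742 -0.03800835] [-4.58852756e-01  3.65730159e-01  2.00528751e+00 -1.38781451e-05
  7.70846384e-01 -2.21482369e+00]
```

View pics/side_m.png

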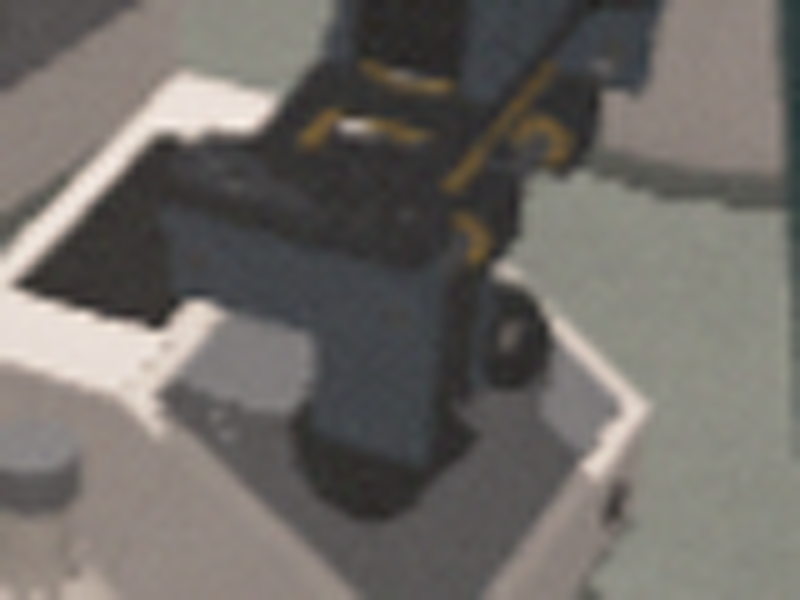

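Request:
drive_tool([
  [0,0,0,0.12,0.46],
  [0,0,0,0.12,0.46],
  [0,0,0,0.12,0.46],
  [0,0,0,0.12,0.46],
  [0,0,0,0.12,0.46],
  [0,0,0,0,0.46],
])

```text
time_s: 29.5
tool_pos: [0.538, -0.2403, 0.0909]
orientation: [0.653, 3.071, -0.002]
contact_force: [0.0, -5.6, -0.2]
grip_width: 0.0249
```

```bash
cat >> h.py <<'E'
def stt():
    from rig import env
    s=env.get_state();print(s['time_s'],s['tool_pos'].round(4),'yaw',np.degrees(yaw_of(s)).round(1),'F',s['contact_force'].round(1),'M',s['ft_torque'].round(3),'w',s['grip_width'].round(4))
E
python3 -c "
from h import *
stt()"
```

```text
Traceback (most recent call last):
  File "h.py", line 47, in stt
    s=env.get_state();print(s['time_s'],s['tool_pos'].round(4),'yaw',np.degrees(yaw_of(s)).round(1),'F',s['contact_force'].round(1),'M',s['ft_torque'].round(3),'w',s['grip_width'].round(4))
                                                                                                                                                                    ^^^^^^^^^^^^^^^^^^^^^
AttributeError: 'float' object has no attribute 'round'
```

```bash
sed -i "s/s\['grip_width'\].round(4)/round(s['grip_width'],4)/" h.py; python3 -c "
from h import *
stt();snap('n',dict(side=(340,100,80,60)))"
```

```text
29.5 [ 0.538  -0.2403  0.0909] yaw 156.0 F [ 0.  -5.6 -0.2] M [-1.049 -0.185  0.124] w 0.0249
```

Request:
drive_tool([
  [0,0,0,0.1,0.46],
  [0,0,0,0.1,0.46],
  [0,0,0,0.1,0.46],
  [0,0,0,0,0.46],
])

```text
time_s: 29.95
tool_pos: [0.538, -0.2407, 0.091]
orientation: [1.103, 2.94, -0.002]
contact_force: [-1.1, -8.8, 1.6]
grip_width: 0.025
```

```bash
python3 -c "
from h import *
stt();snap('o',dict(side=(340,100,80,60)))"
```

```text
29.95 [ 0.538  -0.2407  0.091 ] yaw 138.9 F [-1.1 -8.8  1.6] M [-1.6    0.129  0.123] w 0.025
```

View pics/side_o.png

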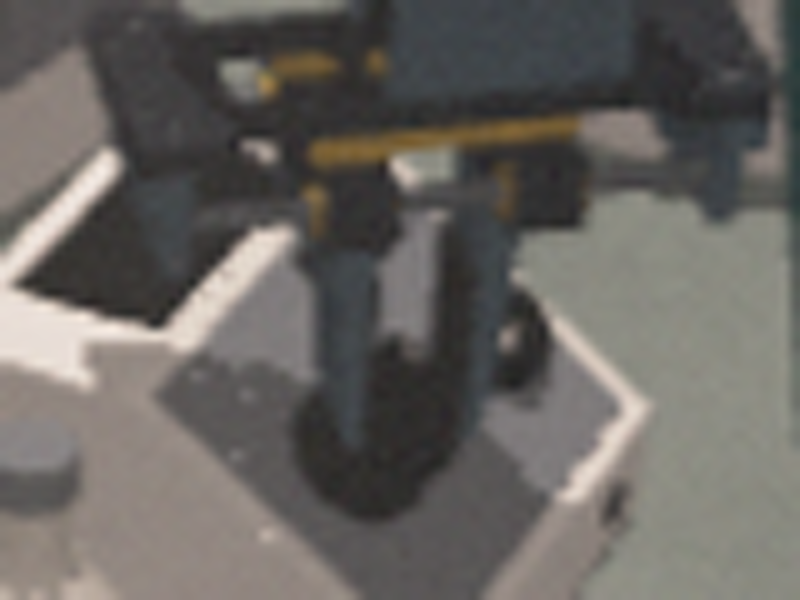

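Request:
drive_tool([
  [-0.5,-0.6,0,0.1,0.46],
  [-0.5,-0.6,0,0.1,0.46],
  [0,0,0,0.1,0.46],
  [0,0,0,0.1,0.46],
  [0,0,0,0,0.46],
])

```text
time_s: 30.5
tool_pos: [0.538, -0.2426, 0.0915]
orientation: [1.664, 2.662, -0.002]
contact_force: [-3.9, -10.4, 7.6]
grip_width: 0.0246
```

```bash
python3 -c "
from h import *
stt();snap('p',dict(side=(340,100,80,60)))"
```

```text
30.5 [ 0.538  -0.2426  0.0915] yaw 116.0 F [ -3.9 -10.4   7.6] M [-1.958  0.761  0.148] w 0.0246
```

View pics/side_p.png

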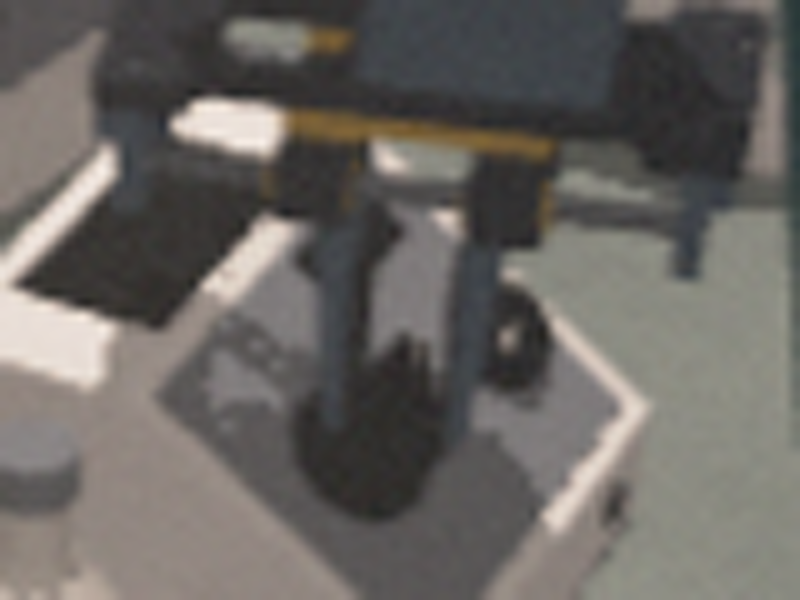

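Request:
drive_tool([
  [0.4,-0.9,0,0.1,0.46],
  [0.4,-0.9,0,0.1,0.46],
  [0,0,0,0.1,0.46],
  [0,0,0,0,0.46],
])

```text
time_s: 30.95
tool_pos: [0.5368, -0.2427, 0.0922]
orientation: [2.042, 2.382, -0.001]
contact_force: [-2.0, -8.5, 14.5]
grip_width: 0.025
```

```bash
python3 -c "
from h import *
stt();snap('q',dict(side=(340,100,80,60)))"
```

```text
30.95 [ 0.5368 -0.2427  0.0922] yaw 98.8 F [-2.  -8.5 14.5] M [-1.501  0.63   0.281] w 0.025
```

View pics/side_q.png

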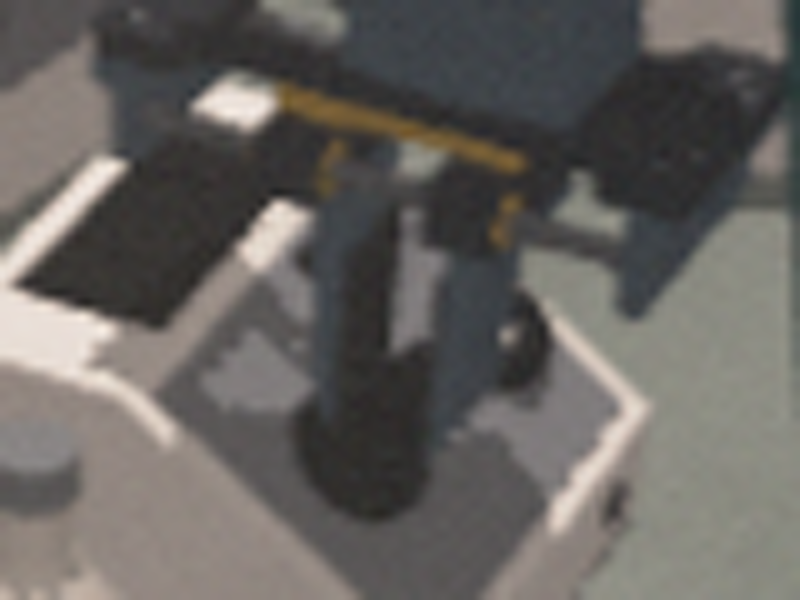

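Request:
drive_tool([
  [0,0,-1.5,0.1,0.46],
  [0,0,-1,0.1,0.46],
  [0,0,0,0,0.46],
])

```text
time_s: 31.3
tool_pos: [0.5362, -0.2422, 0.094]
orientation: [2.271, 2.167, -0.0]
contact_force: [-2.8, -6.7, 7.7]
grip_width: 0.0243
```

```bash
python3 -c "
from h import *
stt();snap('r',dict(side=(340,100,80,60)))"
```

```text
31.3 [ 0.5362 -0.2422  0.094 ] yaw 87.3 F [-2.8 -6.7  7.7] M [-1.144  0.314  0.286] w 0.0243
```

View pics/side_r.png

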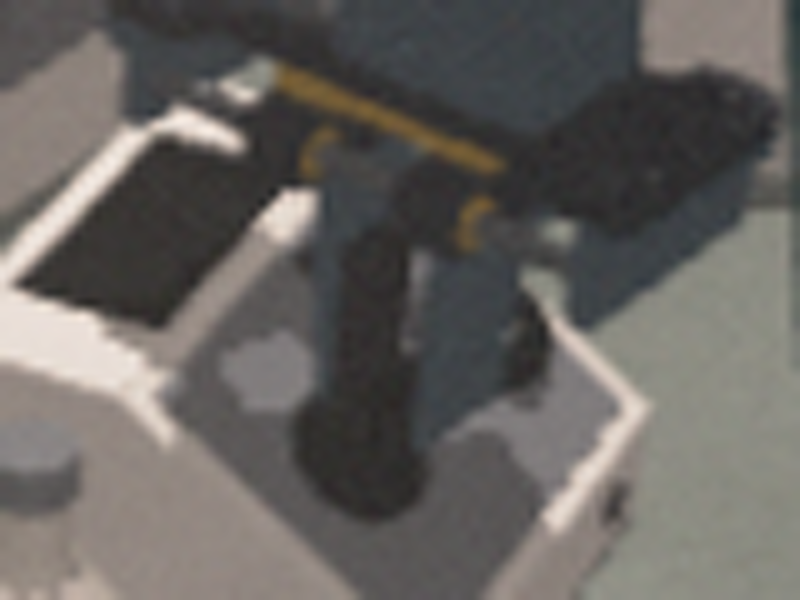

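Request:
drive_tool([
  [0,0,0,0.08,0.46],
  [0,0,0,0.07,0.46],
  [0,0,0,0,0.46],
], force=60)

```text
time_s: 31.65
tool_pos: [0.5366, -0.2414, 0.0946]
orientation: [2.426, 1.993, 0.001]
contact_force: [-1.9, 6.9, 21.3]
grip_width: 0.0249
```

```bash
python3 -c "
from h import *
stt();c=snap('s',dict(side=(340,100,80,60),top=(390,130,80,60)))
"
```

```text
31.65 [ 0.5366 -0.2414  0.0946] yaw 78.8 F [-1.9  6.9 21.3] M [1.427 0.564 0.69 ] w 0.0249
```

View pics/side_s.png

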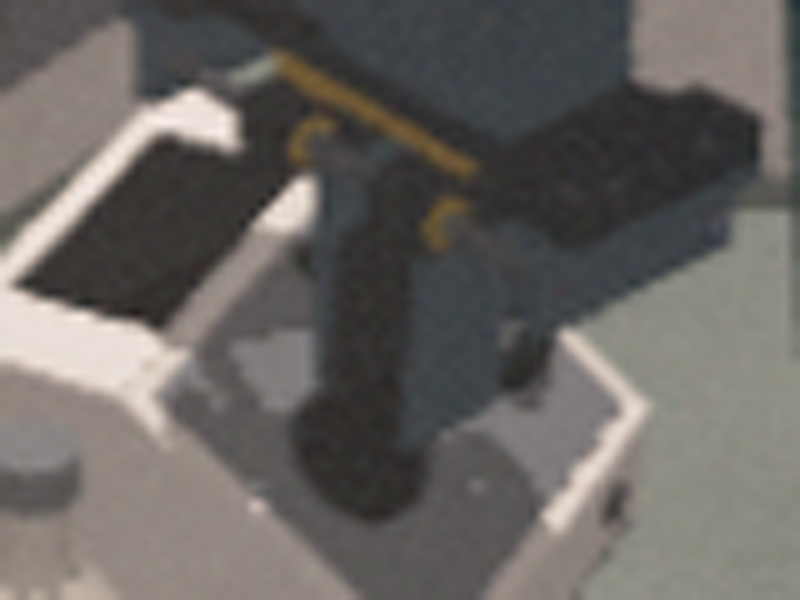

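View pics/top_s.png

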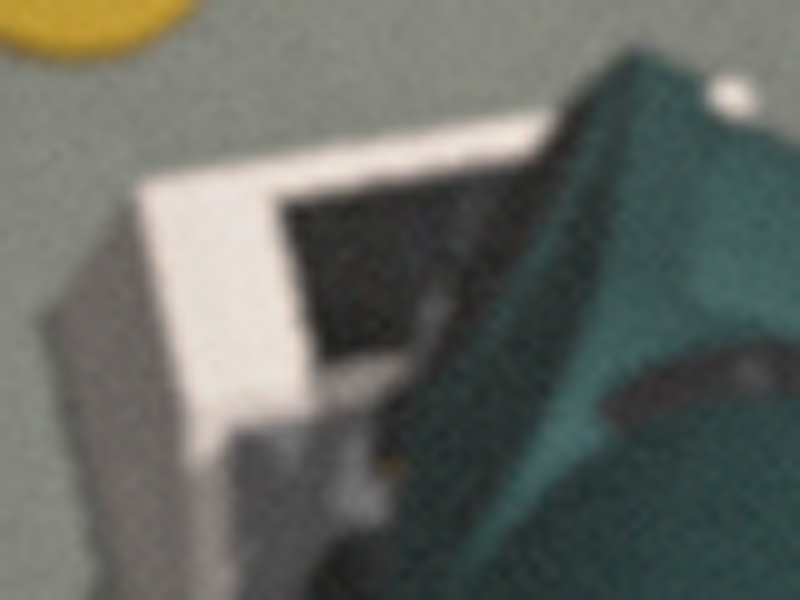

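```bash
python3 -c "
from h import *
n=np.array([-.5613,-.1053,.8209]);U=np.array([0,0,1])-n[2]*n;U/=np.linalg.norm(U);V=np.cross(n,U);G=np.array([.5383,-.2395,.1013])
for t in('0','q','s'):
  c=pickle.load(open('side%s.pkl'%(t if t=='0' else '_'+t),'rb'));w=cloud(c)-G
  u,v,h=w@U*1000,w@V*1000,w@n*1000
  im=c['image'].astype(int)
  print(t)
  for y in range(136,152,1):
    print(y,' '.join('%4.0f,%3.0f,%3.0f'%(u[y,x],v[y,x],h[y,x]) if abs(u[y,x])<40 and abs(v[y,x])<40 else '     -     ' for x in range(372,392,2)))
"
```

```text
0
136   23,-28,-29   20,-13,-10   18,  2,  7   13, -1, 10    9, -3, 13      -           -           -           -           -     
137   21,-24,-28   19,  2, -0   16,  3,  6   12,  4, 11    7, -5,  9      -           -           -           -           -     
138   20, -6,-16   17, -1, -6   13,  3,  3    9,  3,  8    5, -2,  9    0, -8, 10      -           -           -           -     
139   19,  3,-10   15, -1, -8   11, -0, -3    7,  2,  4    3,  1,  9   -1, -2, 12      -           -           -           -     
140   17,  3,-13      -         9,  0, -5    5, -1, -1    1,  1,  6   -3, -1, 10   -8, -8,  9      -           -           -     
141   15,  3,-16   10, -4,-16    7,  2, -7    3,  2, -1   -1,  1,  3   -5,  0,  8  -10, -6,  8      -           -           -     
142   12, -1,-22    8,  2,-14    5,  3, -8    0, -0, -5   -3,  1,  1   -7,  3,  8  -11,  5, 15  -17,-10,  7      -           -     
143   11,  6,-19    6,  0,-18    2, -1,-14   -2,  2, -6   -6, -2, -4   -9,  3,  5  -14, -0,  8  -18, -5,  9      -           -     
144    9, 10,-18    4,  5,-17    0,  2,-15   -4,  1,-10
[... 4521 characters left out ...]
,-35,-30      -           -           -     
147    3, 16,-22   -1, 19,-13   -5, 17, -9   -9, 19, -3  -16, -8,-21  -21,-14,-20  -26,-28,-27  -31,-36,-28      -           -     
148    1, 16,-24   -3, 17,-17   -7, 16,-14  -13,  5,-18  -18, -6,-22  -23,-18,-26  -28,-25,-27  -33,-32,-27  -38,-38,-27      -     
149   -1, 18,-25   -5, 20,-18  -10, 14,-17  -15,  6,-20  -19, -1,-20  -25,-15,-27  -30,-23,-27  -35,-30,-28      -           -     
150   -4, 18,-28   -8, 16,-24  -12, 14,-20  -17,  8,-21  -21,  4,-18  -28,-18,-32  -32,-19,-27  -37,-26,-28      -           -     
151   -6, 20,-29  -10, 15,-28  -14, 14,-23  -18, 11,-20  -24,  1,-24  -29, -8,-26  -34,-16,-28  -39,-23,-28      -           -
```

Request:
drive_tool([
  [0,0,0,0.04,0.46],
  [0,0,0,0,0.46],
  [0,0,0,0,0.46],
  [0,0,0,0,0.46],
  [0,0,0,0,0.46],
  [0,0,0,0,0.46],
  [0,0,0,0,0.46],
  [0,0,0,0,0.46],
])

```text
time_s: 32.55
tool_pos: [0.5366, -0.2412, 0.0948]
orientation: [2.463, 1.948, 0.001]
contact_force: [-2.8, 6.1, 22.1]
grip_width: 0.0249
```

```bash
python3 -c "
from h import *
stt();c=snap('t',dict(side=(340,100,80,60)))
n=np.array([-.5613,-.1053,.8209]);U=np.array([0,0,1])-n[2]*n;U/=np.linalg.norm(U);V=np.cross(n,U);G=np.array([.5383,-.2395,.1013])
def m(c):
  w=cloud(c)-G; u,v,h=w@U*1000,w@V*1000,w@n*1000; g=c['image'].mean(2)
  k=(h>-14)&(h<5)&(abs(u)<25)&(v>2)&(v<25)&(g<48); return u[k],v[k]
for t in('n','o','p','q','r','s','t'):
  u,v=m(pickle.load(open('side_%s.pkl'%t,'rb')))
  e=v>np.percentile(v,70)
  print(t,len(u),u[e].mean().round(1),v[e].mean().round(1),np.degrees(np.arctan2(v[e].mean(),-u[e].mean())).round(0))
"
```

```text
32.55 [ 0.5366 -0.2412  0.0948] yaw 76.7 F [-2.8  6.1 22.1] M [1.261 0.672 1.079] w 0.0249
n 22 -14.6 8.6 30.0
o 31 -12.8 11.4 42.0
p 27 -8.6 14.4 59.0
q 22 -5.8 15.3 69.0
r 21 -3.0 17.4 80.0
s 20 -4.1 17.5 77.0
t 16 -2.5 17.9 82.0
```

Request:
drive_tool([
  [0,0,-2,-0.1,0.3],
  [0,0,-8,-0.1,0.2],
  [0,0,-15,0,0.2],
  [0,0,-30,0,0.2],
  [0,0,-40,0,0.2],
  [0,0,-40,0,0.2],
  [0,0,-40,0,0.2],
  [0,0,0,0,0.2],
])

```text
time_s: 33.4
tool_pos: [0.5377, -0.2422, 0.2745]
orientation: [2.257, 2.174, 0.004]
contact_force: [1.3, -0.4, -0.2]
grip_width: 0.0366
```

Request:
drive_tool([
  [0,-30,0,0,0.2],
  [0,-40,0,0,0.2],
  [30,-20,0,0,0.2],
  [40,0,0,0,0.2],
  [40,0,0,0,0.2],
  [40,0,0,0,0.2],
  [0,0,0,0,0.2],
  [0,0,0,0,0.2],
])

```text
time_s: 34.2
tool_pos: [0.4505, -0.0876, 0.2682]
orientation: [2.259, 2.183, 0.0]
contact_force: [0.3, 0.0, 0.7]
grip_width: 0.0367
```

```bash
python3 -c "
from h import *
stt();c=snap('u',dict(side=(0,0,640,400),top=(0,0,640,400)))
x,y,k_=335,105,9
im=c['side']['image'][y:y+66,x:x+80,::-1]; cv2.imwrite('pics/knob_u.png',cv2.resize(im,None,fx=k_,fy=k_,interpolation=2))
x,y=200,200; im=c['side']['image'][y-10:y+80,x-10:x+110,::-1]; cv2.imwrite('pics/tray_u.png',cv2.resize(im,None,fx=6.6,fy=6.6,interpolation=2))
"
```

```text
34.2 [ 0.4505 -0.0876  0.2682] yaw 88.0 F [0.3 0.  0.7] M [-0.019 -0.077  0.013] w 0.0367
```

View pics/knob_u.png

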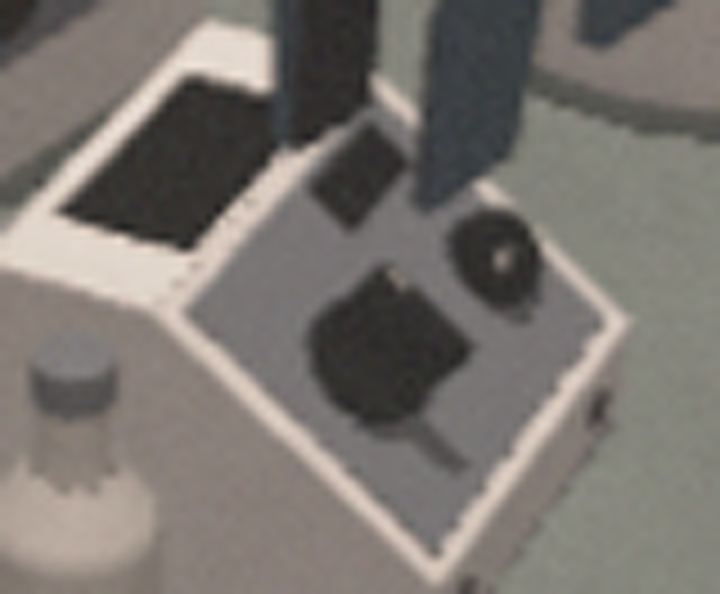

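View pics/tray_u.png

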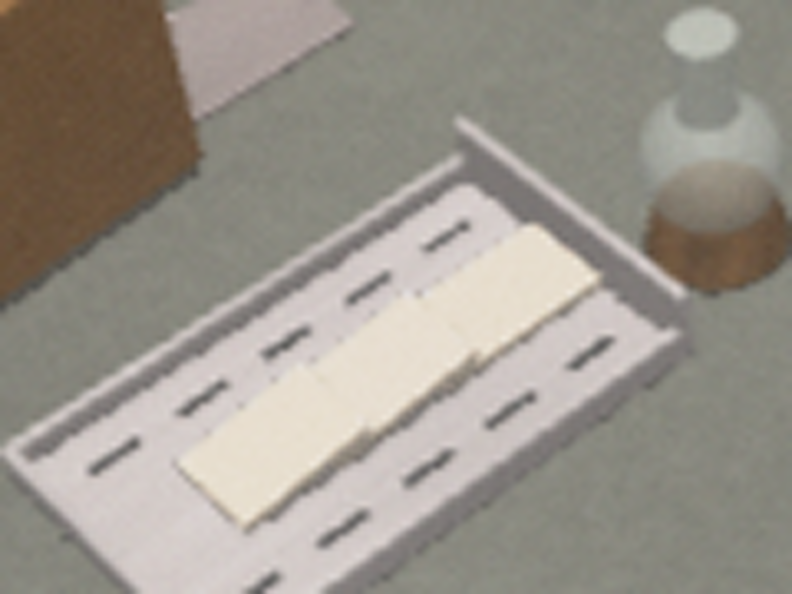

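View pics/side_u.png

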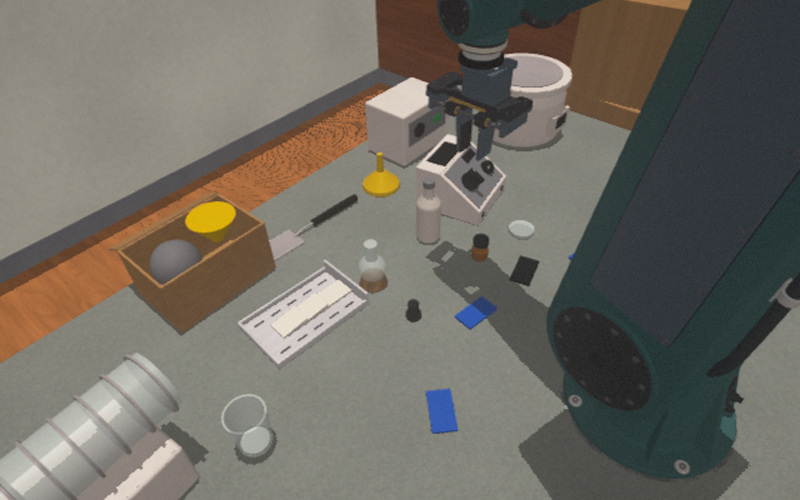

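View pics/top_u.png

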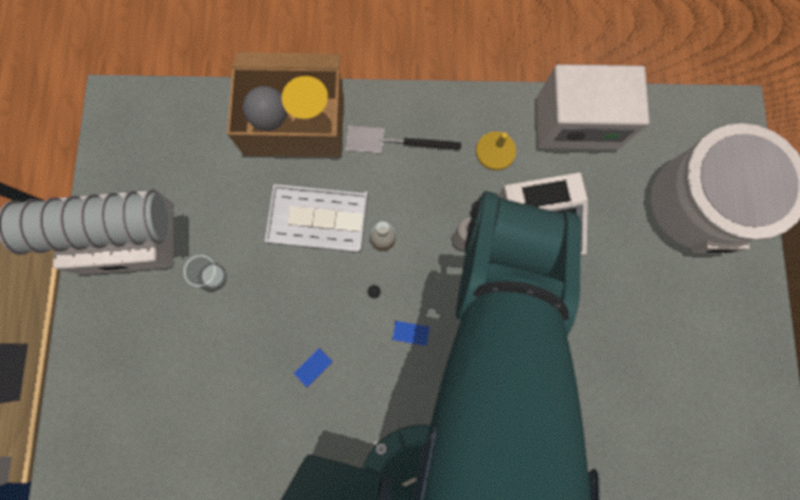

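```bash
python3 -c "
from h import *
c=pickle.load(open('side_u.pkl','rb'))
for uv,z in(((247,525),.011),((178,463),.011),((368,428),.0196),((303,365),.0196),((478,353),.019),((413,293),.019),((602,276),.011),((540,224),.011)): print(st(c,(190+uv[0]/6.6-.4,190+uv[1]/6.6-.4),z))
"
```

```text
[172.1  22. ]
[173.3 -20.7]
[116.2  23.6]
[114.7 -19.4]
[63.5 23.6]
[ 61.7 -19.3]
[-0.6 21.1]
[ -1.7 -18.8]
```

```bash
python3 -c "
from rig import order
print(order.sign_off())"
```

```text
the job is handed in; nothing more can be done
None
```

The job is done and handed in: the three plates are laid like roof tiles in the tray, and the knob has been turned to its stop and let go. It took about 34 s of the 72 s allowed.

**Plates:** I slid the largest against the end stop until I felt contact. The middle and small plates were lowered with a light grip until they rested at both ends, then released. In the last pictures the largest starts within about 1.5 mm of the stop. Both overlaps are about 18 mm, with individual readings from 16 to 20 mm. The plates lie within 1–3 mm of the tray's middle line.

**Knob:** I turned it clockwise with the open fingers around the wing. I took it to be at the stop because its angle stopped growing while the torque rose to about 1 N·m, far above the 0.14 N·m it needs. The depth readings put the angle at 77–82° against 74.5° at the stop, so they confirm the stop only roughly. It was held there for about 0.8–0.9 s. After I let go, the last picture shows it back at rest, with the dial unchanged and the arm clear of everything.

**Problems on the way:**
- **Fingertip position:** the fingertips sit about 11 mm behind the reported tool point, not 14 mm ahead as stated. My first grasp of the largest plate therefore closed above it, and I corrected this by feeling for the bench.
- **Bench contact:** that search pressed the fingertips on the bench with about 40 N for a moment. The highest vertical reading was 39.6 N, or about 41 N with the sideways force. The 40 N limit is stated for the arm and the gripper's body, and this was the fingertips.

The other objects looked untouched in the last pictures, though I did not measure them and the arm hid some from the top camera.

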